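# Sweep the mussel board into its scrap tray

### The job

The mussels are eaten: clear up the serving board. Stand the pepper mill on the worktop somewhere out of the way of the scrap tray that pulls out from under the board, then pull the tray fully out; put the ripe fruit that lies on the board into the baking tray, with a light grip and set down gently, not dropped, and when board and tray are ready sweep all the empty shells off the board's open end into the scrap tray with the scraper block, without touching the fruit with it or the shells on the board with the fingers. Finally leave the scraper standing upright on the cleared board and push the scrap tray fully home, with the shells in it and the other things on the worktop undisturbed.

Things in the scene. Friction and masses are not known exactly. Their poses are not given: they have to be found in the camera images.
- board: Light wooden board, 240 x 236 mm, fixed. Origin: centre of its underside, z up, x roughly to the robot's left: the end at x = -120 mm, facing right, is open; the scrap tray pulls out there. Flat top at z = 75 mm; lips 12 mm high along both sides (inner faces y = +-102 mm) and the +x end (inner face x = 104 mm). With tray and pull it blocks y = +-105 mm, out to x = -287 mm, when drawn.
- tray (a joint): Scrap tray under the board, white with a wooden front: 0 = home, 0.115 m = fully out; slides along the board's -x, stays where left, about 2 N of friction, more when moved fast. Inside 197 x 200 mm, 40 mm deep; floor 10 mm, rim 50 mm above the worktop. Fully out, 108 mm of it lies open beyond the board's end.
- tray_in (a point): Centre of the scrap tray's inner floor; moves with the tray; same axes as the board (inner walls at x = +-98, y = +-100 mm).
- tray_handle (a point): Middle of the tray's pull: a level steel bow, its bar 10 mm thick and 90 mm long along the board's y, 36 mm above the worktop, 42 mm in front of the tray's front (37 mm clear gap). Moves with the tray; same axes as the board.
- scraper: Scraper block of brown wood, standing upright beyond the board's +x end on its black rubber foot: 110 mm wide along its y, 24 mm thick along its x at the foot, 110 mm high. Grip at the top: 28 mm thick (x), 100 mm long (y), from z = 80 to 110 mm. Origin at the centre of its underside, z up. 0.2 kg.
- pepper_mill: Dark wooden pepper mill, 170 mm high, round, 58 mm across at its foot; head 49 mm across between z = 123 and 158 mm. Stands in front of the scrap tray's pull, in its way. Origin at the centre of its underside, z up. 0.18 kg.
- baking_tray: Dark baking tray, 171 x 261 mm, 22 mm high, fixed. Origin at the centre of its underside, x across, y along; inner floor 4 mm above the worktop, inner walls at x = +-67 and y = +-112 mm.
- lemon: Lemon, 78 x 55 x 56 mm (long along its x). Origin at the centre of its underside as it lies unturned (28 mm below its middle along its own z). Ripe: the fingers' total force on it must stay light (two pads at 20 to 25 N each are fine). May be absent.
- mandarin_a: Mandarin, 61 x 60 x 50 mm. Origin at the centre of its underside as it lies unturned (25 mm below its middle along its own z). Ripe: the fingers' total force on it must stay light (two pads at 20 to 25 N each are fine). May be absent.
- mandarin_b: Mandarin, 61 x 60 x 50 mm. Origin at the centre of its underside as it lies unturned (25 mm below its middle along its own z). Ripe: the fingers' total force on it must stay light (two pads at 20 to 25 N each are fine). May be absent.
- shell0: Empty dark mussel half shell, 62 x 34 x 16 mm, on the board, hollow side down. Origin at the centre of its underside. 14 g. May be absent.
- shell1: Empty dark mussel half shell, 62 x 34 x 16 mm, on the board, hollow side down. Origin at the centre of its underside. 14 g. May be absent.
- shell2: Empty dark mussel half shell, 62 x 34 x 16 mm, on the board, hollow side down. Origin at the centre of its underside. 14 g. May be absent.
- shell3: Empty dark mussel half shell, 62 x 34 x 16 mm, on the board, hollow side down. Origin at the centre of its underside. 14 g. May be absent.
- shell4: Empty dark mussel half shell, 62 x 34 x 16 mm, on the board, hollow side down. Origin at the centre of its underside. 14 g. May be absent.
- salt_shaker: Glass salt shaker with grey cap, 44 x 44 x 90 mm, at the left; not to be moved. Origin at the centre of its underside.
- mug_small: Small white cup, 59 x 83 x 55 mm, at the left; not to be moved. Origin at the centre of its underside.

How it is judged:
By the outcome, as a careful person would: the job done as asked, in the order asked, and still so for the second after the job is handed in, with the robot touching nothing.
Of lemon, mandarin_a, mandarin_b only 2 to 3 are there at a start; the rules pass over those that are not, and their reading is None.
Of shell0, shell1, shell2, shell3, shell4 only 3 to 5 are there at a start; the rules pass over those that are not, and their reading is None.
At some moment in a run one of lemon, mandarin_a, mandarin_b may be knocked a few centimetres aside while the robot is not near it.
It also fails if it takes over 192 s, if anything falls off the work surface, if the arm or the gripper's body presses on something with over 40 N, if the wrist force passes 120 N, or if a joint passes its speed limit or range.

### The arm

A 7-joint arm with a two-finger parallel gripper is mounted at the origin on the work surface; the furniture and walls round the work are solid. World frame = base frame: x ahead of the robot, y to its left, z up, the work surface at z = 0. Lengths are in m, angles in rad, forces in N, time in s.
With the tool pointing down it reaches from about 0.4 to 0.9 m from the base axis. Payload 5.5 kg.
Tool frame: the origin (TCP) lies midway between the tips of the shut fingers; the grasp point (between the pads) lies 19 mm behind it (bot.hold_point_z is the distance from the TCP to the grasp point, in m); z points along the fingers, y is the line along which they close (so a half turn about z gives the same grasp; the last joint's range is limited). The gripper opens to 92 mm and grips with 3 to 60 N. Pads are 19 mm wide; open, the fingers measure 130 mm over their backs; the gripper's body (75 mm by 190 mm) begins 47 mm behind the grasp point.
Start: joints at [1.605, 0.501, -0.427, 1.55, 0.221, 1.138, -0.21], TCP at [0.147, -0.633, 0.227] pointing down, gripper open.
Joint ranges: [-2.88, 2.88], [-0.31, 2.03], [-1.54, 1.56], [0.2, 2.42], [-1.41, 4.55], [0.19, 2.02], [-2.57, 2.57]. Speed limits (rad/s): [2.57, 2.57, 3.14, 3.14, 3.14, 3.14, 3.14].

### API

Orientations are given as a rotation vector (axis times angle).
In Python, from cell import sensors, vision, bot gives the robot as it stands.
- The arm moves only by the tool step_arm, never from a script. Its argument "moves" is a list of rows, each a list of 5 numbers: the opening, from 0 (shut) to 1 (fully open), then the shift along the tool's x, y, z in m, then the turn about the tool's z in degrees. A call has exactly 10 rows; each row is the pose to reach, as a shift and turn from the pose commanded when the call began, along the tool's axes at that moment; what a row does not reach only later rows make up. A row lasts 1/12 s, in which the tool goes at most 41.7 mm and 7.16 degrees, less where a joint would pass 70% of its speed; a pose out of reach is approached as far as the arm can. A call with a gripper value outside its range is refused whole. The fingers move at their own pace and stop on an object; "force" is the grip in N (left out, the last holds). Time passes only in rows, so rows that repeat a pose let the fingers close, or fill a call up. It gives the time, the measured TCP pose, the force, the opening and the grip force at its end, in the units of the state.
- sensors.state(): the state, without advancing time (a new reading comes with each control period).
- vision.snapshot(name): name is "scene" or "top" or "wrist"; returns the picture (384x512x3 uint8, red, green, blue); there is no depth.
- vision.camera_model(name): a dict with "K" (3x3 intrinsics, pixels), "R" (3x3) and "t" (3): a world point X has camera coordinates R X + t; the wrist camera has in their place "tool_from_camera" (4x4, takes a point from camera to tool coordinates, whose origin is the TCP and whose axes are the flange's). Camera axes: x right, y down, z forward; pixel columns grow to the right and rows downward; lengths in m; the calibration is good to about 2 mm. A picture is of the moment at which its call begins: read the wrist's pose just before it. camera_model takes no time and is no camera call.
- bot.job_done(): hands the job in; it is judged then, once.
The state is a dict: "t": time; "qpos": joint angles; "joint_vel": joint speeds; "joint_torque": joint torques, N m; "tool_pos": TCP position; "eef_rot": TCP orientation; "wrist_force": force on the tool from outside, world axes, zero at the start; "wrist_torque": the same for the moment, N m; "width": opening from 0.0 (shut) to 1.0 (fully open); "grasp_force": force on a finger pad.
Only numpy, scipy, OpenCV 4.12 (cv2) and the standard library are available. Lean on these libraries where they do the work, as an engineer would, in place of code of your own. Each camera call takes 0.05 s, during which the arm holds its last target. There are 200 camera calls.

## Working session

There is one attempt and no reset: what is moved stays moved. The work goes in short steps, Python scripts to look and compute and a tool call to move; the robot and the scene stay as the last step left them, time stands still between calls to the robot, and variables do not carry over. Pictures are saved under pics/ and viewed, at most 14 in all, crops included, and the job is handed in when it is done.

Besides the shell and the picture viewer there is one more tool, called after "Emit:" as a command line: name --pt "numbers of a row" for each row, then --argument value for the rest. step_arm: Moves the arm, as the interface text tells. Its arguments: {"type":"object","properties":{"moves":{"type":"array","items":{"type":"array","items":{"type":"number"}}},"force":{"type":"number"}},"required":["moves"]}

```bash
ls; mkdir -p pics; python3 - <<'E'
from cell import sensors, vision, bot
import cv2, numpy as np
np.set_printoptions(precision=4,suppress=True)
s=sensors.state(); print(s); print(bot.hold_point_z)
for n in ("scene","top"):
    im=vision.snapshot(n); cv2.imwrite(f"pics/{n}0.png",cv2.resize(im[:,:,::-1],(800,600),interpolation=cv2.INTER_CUBIC)); np.save(f"pics/{n}0.npy",im)
    print(n,vision.camera_model(n))
print(vision.camera_model("wrist"))
E
```

```text
pics
{'t': 0.0, 'qpos': array([ 1.6052,  0.5018, -0.4267,  1.5514,  0.2208,  1.1383, -0.2103]), 'joint_vel': array([ 0.0006,  0.0022, -0.0007,  0.0008,  0.0005, -0.0014, -0.0002]), 'joint_torque': array([ -0.0007, -56.6619,  -5.8168, -27.9118,  -0.0684,   0.0308,
         0.0002]), 'tool_pos': array([ 0.1472, -0.6324,  0.2257]), 'eef_rot': array([-3.1192, -0.3584,  0.0002]), 'wrist_force': array([-0.2003,  0.1069, -0.627 ]), 'wrist_torque': array([-0.0117,  0.0308,  0.0052]), 'grasp_force': 0.0, 'width': 1.0022064206126167}
0.0188
scene {'K': array([[401.7552,   0.    , 249.2839],
       [  0.    , 401.7552, 198.1371],
       [  0.    ,   0.    ,   1.    ]]), 'R': array([[-0.4722,  0.8815, -0.0056],
       [ 0.7289,  0.3869, -0.5649],
       [-0.4958, -0.2708, -0.8252]]), 't': array([ 0.3573, -0.3401,  1.5213])}
top {'K': array([[480.8542,   0.    , 253.6831],
       [  0.    , 480.8542, 194.6721],
       [  0.    ,   0.    ,   1.    ]]), 'R': array([[ 0.0114, -0.9999, -0.0121],
       [-0.9869, -0.0093, -0.1609],
       [ 0.1607,  0.0138, -0.9869]]), 't': array([-0.0681,  0.5732,  1.3834])}
{'K': array([[326.0385,   0.    , 260.2163],
       [  0.    , 326.0385, 192.4363],
       [  0.    ,   0.    ,   1.    ]]), 'tool_from_camera': array([[ 0.0002, -0.9555, -0.2949,  0.0796],
       [ 1.    ,  0.0006, -0.0012,  0.    ],
       [ 0.0014, -0.2949,  0.9555, -0.1591],
       [ 0.    ,  0.    ,  0.    ,  1.    ]])}
```

View pics/scene0.png

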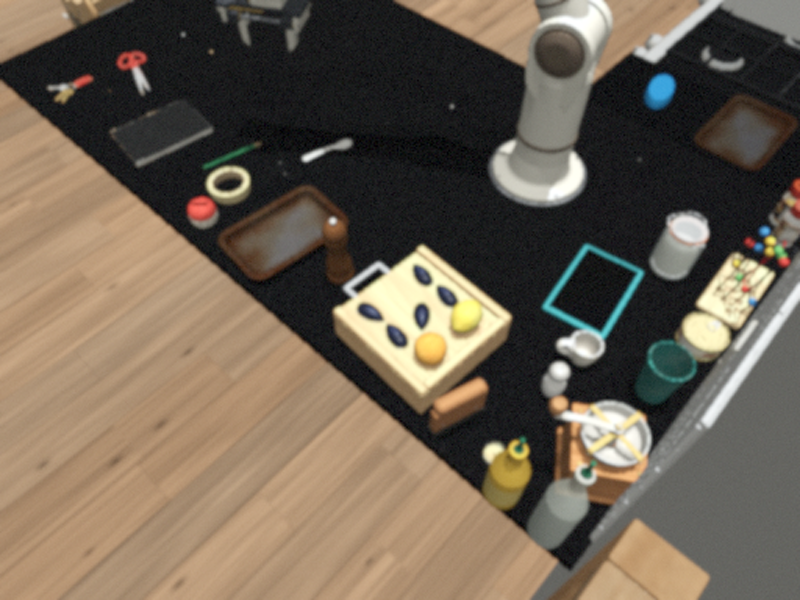

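View pics/top0.png

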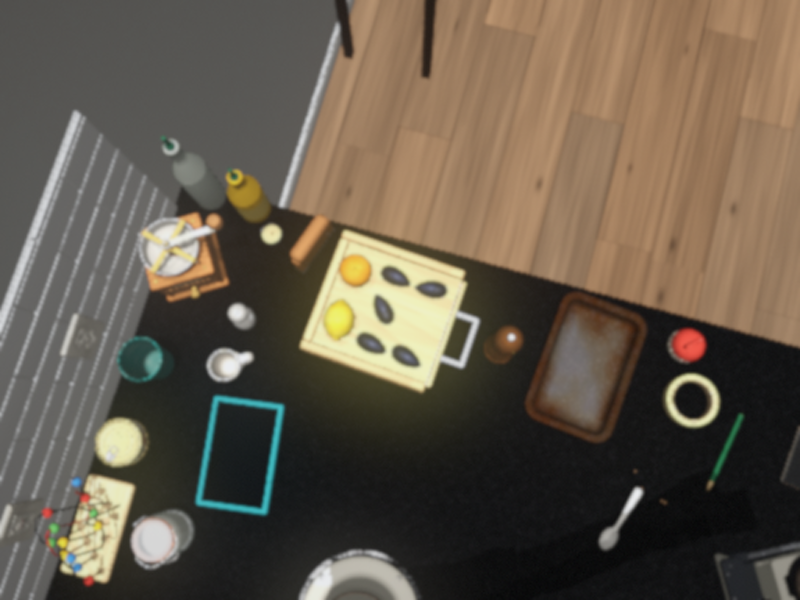

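The top view shows the board with corners near (345,232), (466,272), (424,390) and (302,347). The lemon is at (339,320), a mandarin at (355,269), and there are 5 shells. The mill stands at (500,345) in front of the pull at (470,340), with the baking tray centred near (587,366) and the scraper at (311,242). The scene view agrees with this.

```bash
cat > h.py <<'E'
import numpy as np, cv2
from scipy.spatial.transform import Rotation as Ro
from cell import sensors, vision, bot
np.set_printoptions(precision=4,suppress=True)
S=1.5625
def cam(n,st=None):
    m=vision.camera_model(n)
    if n!="wrist": return m["K"],m["R"],m["t"]
    T=np.eye(4);T[:3,:3]=Ro.from_rotvec(st["eef_rot"]).as_matrix();T[:3,3]=st["tool_pos"]
    C=np.linalg.inv(T@m["tool_from_camera"]); return m["K"],C[:3,:3],C[:3,3]
def ray(c,uv):
    K,R,t=c; d=R.T@np.linalg.inv(K)@np.array([uv[0],uv[1],1.]); return -R.T@t,d/np.linalg.norm(d)
def onz(c,uv,z):
    o,d=ray(c,uv); return o+d*(z-o[2])/d[2]
def tri(*cu):
    A=np.zeros((3,3));b=np.zeros(3);L=[]
    for c,uv in cu:
        o,d=ray(c,uv);P=np.eye(3)-np.outer(d,d);A+=P;b+=P@o;L.append((o,P))
    X=np.linalg.solve(A,b); return X,max(np.linalg.norm(P@(X-o)) for o,P in L)
def proj(c,X):
    K,R,t=c; x=K@(R@np.asarray(X)+t); return x[:2]/x[2]
def blobs(im,lo,hi,amin=30):
    h=cv2.cvtColor(im,cv2.COLOR_RGB2HSV);m=cv2.inRange(h,lo,hi)
    n,l,s,c=cv2.connectedComponentsWithStats(m)
    return [(c[i],s[i]) for i in range(1,n) if s[i][4]>=amin]
def tool(st): # world vec -> tool axes matrix
    return Ro.from_rotvec(st["eef_rot"]).as_matrix()
E
python3 - <<'E'
from h import *
T=cam("top");C=cam("scene")
P={'mill_top':((510,335),(335,221)),'lemon':((339,320),(466,316)),'mand':((355,269),(430,348)),
'B+x far':((345,232),(426,408)),'B-x far':((466,272),(335,318)),'B-x near':((425,390),(423,248)),'B+x near':((302,347),(511,318)),
'handleA':((479,317),(345,290)),'handleB':((462,366),(379,264)),
'bk1':((570,292),(262,280)),'bk2':((648,318),(219,238)),'bk3':((605,442),(308,187)),'bk4':((525,408),(348,213)),
'scr1':((325,217),(431,410)),'scr2':((297,258),(487,382)),'salt':((234,310),(564,366)),'oil':((236,178),(518,446))}
for k,(a,b) in P.items():
    X,e=tri((T,np.array(a)/S),(C,np.array(b)/S)); print(k,X,"err",round(e*1e3,1))
t=np.load("pics/top0.npy");s=np.load("pics/scene0.npy")
for n,im,c in(("top",t,T),("scene",s,C)):
    print(n)
    for nm,lo,hi in (("yel",(22,150,120),(32,255,255)),("ora",(12,150,120),(20,255,255)),("shell",(100,25,0),(140,255,110))):
        for ce,st in blobs(im,lo,hi):
            X=onz(c,ce,.083)
            if .3<X[0]<1 and -.3<X[1]<.4: print(nm,ce,st,X[:2])
E
```

```text
mill_top [ 0.5008 -0.2576  0.169 ] err 2.7
lemon [0.5352 0.0423 0.0965] err 0.5
mand [0.6301 0.0146 0.0994] err 0.4
B+x far [0.714  0.0449 0.0399] err 5.8
B-x far [ 0.6333 -0.1898  0.0574] err 4.2
B-x near [ 0.4092 -0.1126  0.0735] err 4.4
B+x near [0.4865 0.1134 0.0756] err 2.5
handleA [ 0.5512 -0.2169  0.0323] err 3.6
handleB [ 0.4582 -0.1863  0.0314] err 1.4
bk1 [ 0.6025 -0.3924  0.0182] err 6.3
bk2 [ 0.5526 -0.5402  0.021 ] err 6.0
bk3 [ 0.3186 -0.456   0.0091] err 3.0
bk4 [ 0.381  -0.3026  0.055 ] err 0.9
scr1 [0.7327 0.0708 0.0897] err 2.9
scr2 [0.6481 0.127  0.1014] err 5.3
salt [0.5516 0.2369 0.0966] err 1.6
oil [0.7719 0.2216 0.192 ] err 1.2
top
yel [155.147  122.1039] [145 109  21  23 279] [0.7839 0.233 ]
yel [226.8462 171.7273] [221 166  14  13 143] [0.635  0.0165]
yel [217.6256 205.0711] [209 193  17  24 211] [0.5365 0.0411]
ora [227.0606 174.3838] [218 164  19  19  99] [0.6271 0.0157]
ora [324.7037 217.8333] [320 211  12  12  54] [ 0.5025 -0.267 ]
scene
yel [326.3658 300.8852] [314 281  26  34 514] [0.7661 0.2258]
ora [275.041  227.3607] [266 220  19  13 122] [0.6347 0.0
[... 2144 characters left out ...]
191]
shell [367.8163 248.5714] [363 241  11  15  49] [0.5761 0.27  ]
shell [241.5  251.44] [233 247  16  10  50] [ 0.7453 -0.0296]
shell [401.5    253.6389] [396 250  13   9  36] [0.5481 0.3551]
shell [259.9355 267.2581] [254 263  11  13  31] [0.7631 0.036 ]
shell [319.7381 274.119 ] [303 263  32  23 168] [0.7068 0.1832]
shell [297.7458 283.8983] [291 270  16  30 118] [0.7587 0.1436]
shell [345.85   281.0625] [339 272  15  19  80] [0.693  0.2504]
shell [288.303  281.1212] [284 276  11  12  33] [0.7632 0.1188]
shell [342.9722 313.7222] [339 307  10  13  36] [0.7773 0.2743]
shell [336.2 322.5] [332 319  10   8  30] [0.8056 0.2675]
shell [365.0909 353.2727] [356 348  18  13  66] [0.8414 0.3533]
```

```bash
cat >> h.py <<'E'
def bfit(obs,dims,x0):
    """obs: list of (cam, uv, local xyz); pose x,y,yaw"""
    from scipy.optimize import least_squares
    def W(p,l): c,s=np.cos(p[2]),np.sin(p[2]); return np.array([p[0]+c*l[0]-s*l[1],p[1]+s*l[0]+c*l[1],l[2]])
    r=least_squares(lambda p:np.concatenate([proj(c,W(p,l))-uv for c,uv,l in obs]),x0,loss="soft_l1")
    return r.x,np.array([np.linalg.norm(proj(c,W(r.x,l))-uv) for c,uv,l in obs])
def loc(p,X): c,s=np.cos(p[2]),np.sin(p[2]); d=np.asarray(X)[:2]-p[:2]; return np.array([c*d[0]+s*d[1],-s*d[0]+c*d[1]])
def wor(p,l): c,s=np.cos(p[2]),np.sin(p[2]); return np.array([p[0]+c*l[0]-s*l[1],p[1]+s*l[0]+c*l[1]])
E
python3 - <<'E'
from h import *
T=cam("top");C=cam("scene")
a=np.array
def O(l): return [(c,a(uv)/S,a(x)) for c,uv,x in l]
h=.087
B,r=bfit(O([(T,(345,232),(.12,-.118,h)),(T,(466,272),(-.12,-.118,h)),(T,(425,390),(-.12,.118,h)),(T,(302,347),(.12,.118,h)),
 (C,(335,318),(-.12,-.118,h)),(C,(423,248),(-.12,.118,h)),(C,(511,318),(.12,.118,h)),(C,(424,390),(.12,-.118,h)),
 (T,(479,317),(-.167,-.045,.036)),(T,(462,366),(-.167,.045,.036)),(C,(345,290),(-.167,-.045,.036)),(C,(379,264),(-.167,.045,.036))]),0,[.56,-.04,1.24])
print("board",B,r)
K,r=bfit(O([(T,(570,292),(.0855,-.1305,.022)),(T,(648,318),(.0,0,0))][:1]),0,[.46,-.42,0]) if 0 else (None,None)
corners=[((570,292),(262,280)),((648,318),(219,238)),((605,442),(308,187)),((525,408),(348,213))]
ls=[(.0855,.1305,.022),(.0855,-.1305,.022),(-.0855,-.1305,.022),(-.0855,.1305,.022)]
for y0 in (0,1.2,-.3,2.8):
    for sh in range(4):
        o=[]
        for i in range(4): o+=[(T,corners[i][0],ls[(i+sh)%4]),(C,corners[i][1],ls[(i+sh)%4])]
        K,r=bfit(O(o),0,[.46,-.42,y0])
        if r.mean()<6: print("bake",K,r)
print("scr",[onz(T,a(u)/S,.11) for u in((325,217),(297,258),(330,224),(302,263))])
print("mill foot T",onz(T,a((497,352))/S,0.0),"C",onz(C,a((339,277))/S,0))
for n,X in(("lemon",(.535,.042)),("mand",(.63,.015)),("milltop",(.5008,-.2576))): print(n,loc(B,X))
for u in((380,284-8),(394,276),(432,289),(384,310),(371,343),(405,356)): print("shell",loc(B,onz(T,a(u)/S,.085)))
for u in((394,276),(432,289),(384,310),(371,343),(405,356)): 
    pass
for u in((422,274),(447,296),(370,312),(397,335),(421,316)): print("shellC",loc(B,onz(C,a(u)/S,.085)))
for u in((540,300),(520,300),(660,470),(680,500),(380,460),(350,430),(480,450),(690,550)): print(u,onz(T,a(u)/S,0)[:2])
E
```

```text
board [ 0.5582 -0.0392  1.2503] [1.5972 1.2019 0.6313 1.1379 6.4072 3.9947 3.0948 1.7008 2.9848 1.9866
 1.1122 0.5358]
bake [ 0.4616 -0.422   1.2256] [4.8238 3.1361 0.3805 3.9262 3.7298 4.4501 5.648  6.1162]
bake [ 0.4616 -0.422  -1.916 ] [4.8238 3.136  0.3805 3.9262 3.7298 4.4501 5.6481 6.1161]
bake [ 0.4616 -0.422   1.2256] [4.8238 3.1361 0.3806 3.9262 3.7297 4.4501 5.6479 6.1162]
bake [ 0.4616 -0.422  -1.9159] [4.8238 3.1359 0.3805 3.9261 3.7299 4.4502 5.6481 6.1161]
bake [ 0.4616 -0.422   1.2256] [4.8238 3.1361 0.3805 3.9262 3.7298 4.4501 5.648  6.1162]
bake [ 0.4616 -0.422  -1.916 ] [4.8238 3.136  0.3805 3.9262 3.7298 4.4501 5.648  6.1162]
bake [ 0.4616 -0.422   1.2256] [4.8238 3.136  0.3805 3.9262 3.7298 4.4502 5.6481 6.1161]
bake [ 0.4616 -0.422   4.3672] [4.8238 3.1361 0.3805 3.9262 3.7298 4.4501 5.648  6.1162]
scr [array([0.7259, 0.0711, 0.11  ]), array([0.6477, 0.1206, 0.11  ]), array([0.7126, 0.0615, 0.11  ]), array([0.6384, 0.1111, 0.11  ])]
mill foot T [ 0.4892 -0.2579  0.    ] C [ 0.5071 -0.256   0.    ]
lemon [0.0698 0.0476]
mand [ 0.0741 -0.0511]
milltop [-0.2254 -0.0143]
shell [ 0.0268 -0.0567]
shell [ 0.0022 -0.0651]
shell [-0.0725 -0.0647]
shell [-0.0012  0.0014]
shell [0.0012 0.067 ]
shell [-0.0655  0.0694]
shellC [-0.0611  0.0651]
shellC [0.0096 0.0621]
shellC [-0.0651 -0.0699]
shellC [ 0.007  -0.0685]
shellC [ 0.0078 -0.0067]
(540, 300) [ 0.5924 -0.3431]
(520, 300) [ 0.592 -0.304]
(660, 470) [ 0.2688 -0.5629]
(680, 500) [ 0.2142 -0.5978]
(380, 460) [ 0.281  -0.0338]
(350, 430) [0.3366 0.0245]
(480, 450) [ 0.3019 -0.2237]
(690, 550) [ 0.1241 -0.6119]
```

Emit:
step_arm --pt "1 0.02 -0.013 -0.01 0" --pt "1 0.055 -0.035 -0.02 0" --pt "1 0.085 -0.056 -0.04 0" --pt "1 0.114 -0.076 -0.06 0" --pt "1 0.143 -0.095 -0.08 0" --pt "1 0.171 -0.114 -0.08 0" --pt "1 0.2 -0.133 -0.08 0" --pt "1 0.228 -0.152 -0.08 0" --pt "1 0.257 -0.171 -0.08 0" --pt "1 0.285 -0.19 -0.08 0"

```text
t: 0.93
tool_pos: [0.3827, -0.3818, 0.3066]
eef_rot: [-3.121, -0.359, 0.0]
wrist_force: [-0.1, -0.8, -0.4]
width: 0.999
grasp_force: 0.0
```

Emit:
step_arm --pt "1 0.03 -0.02 0 0" --pt "1 0.06 -0.04 0 0" --pt "1 0.085 -0.057 0 0" --pt "1 0.11 -0.073 0 0" --pt "1 0.13 -0.087 0 0" --pt "1 0.14 -0.094 0 0" --pt "1 0.143 -0.095 0 0" --pt "1 0.143 -0.095 0 0" --pt "1 0.143 -0.095 0 0" --pt "1 0.143 -0.095 0 0"

```text
t: 1.77
tool_pos: [0.4983, -0.2605, 0.3064]
eef_rot: [3.121, 0.354, -0.002]
wrist_force: [-0.2, 0.7, -0.7]
width: 1.001
grasp_force: 0.0
```

```bash
cat >> h.py <<'E'
def wsnap(name):
    st=sensors.state(); im=vision.snapshot("wrist"); cv2.imwrite(f"pics/{name}.png",cv2.resize(im[:,:,::-1],(800,600),interpolation=cv2.INTER_CUBIC))
    np.savez(f"pics/{name}.npz",im=im,tool_pos=st["tool_pos"],eef_rot=st["eef_rot"]); 
    print("t",st["t"],"tcp",st["tool_pos"],"xang",np.degrees(np.arctan2(*tool(st)[[1,0],0])),"F",st["wrist_force"],"w",st["width"],"g",st["grasp_force"]); return st
def wload(name): d=np.load(f"pics/{name}.npz"); return cam("wrist",d),d["im"]
def go(tgt,xang=None):
    st=sensors.state(); R=tool(st); a=np.degrees(np.arctan2(R[1,0],R[0,0])); d=R.T@(np.asarray(tgt)-st["tool_pos"])
    print("shift",np.round(d,4),"turn",None if xang is None else round((a-xang+180)%360-180,1))
E
python3 -c "
from h import *
wsnap('w1')"
```

```text
t 1.7667 tcp [ 0.4983 -0.2605  0.3064] xang 12.928314378780689 F [-0.1999  0.6739 -0.7084] w 1.0012563112864212 g 0.0
```

View pics/w1.png

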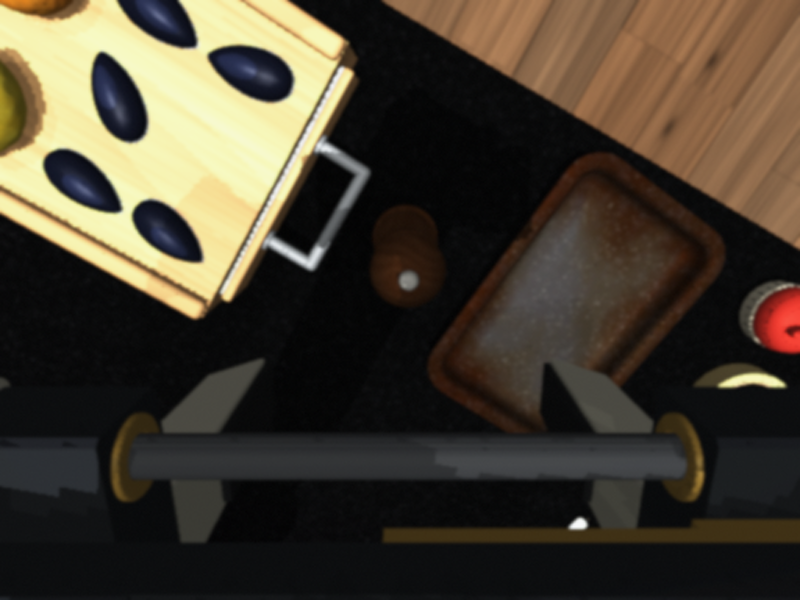

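The wrist view shows the mill knob at (408,281), the pull's corners at (367,175) and (313,266), the board's open end from (350,55) to (207,315), and the baking tray corners at (600,155), (724,245) and (430,365).

```bash
python3 - <<'E'
from h import *
a=np.array; W,_=wload("w1"); T=cam("top");C=cam("scene")
print("mill",tri((W,a((408,281))/S),(T,a((511,338))/S)), tri((W,a((408,281))/S),(T,a((511,338))/S),(C,a((334,220))/S)),onz(W,a((408,281))/S,.168),onz(W,a((405,250))/S,.0))
print("handle",tri((W,a((367,175))/S),(T,a((479,317))/S)),tri((W,a((313,266))/S),(T,a((462,366))/S)))
O=lambda l:[(c,a(uv)/S,a(x)) for c,uv,x in l]
h=.087
ob=[(T,(345,232),(.12,-.118,h)),(T,(466,272),(-.12,-.118,h)),(T,(425,390),(-.12,.118,h)),(T,(302,347),(.12,.118,h)),
 (W,(351,48),(-.12,-.118,h)),(W,(207,318),(-.12,.118,h)),(W,(365,175),(-.167,-.045,.041)),(W,(313,267),(-.167,.045,.041)),
 (T,(479,317),(-.167,-.045,.036)),(T,(462,366),(-.167,.045,.036))]
B,r=bfit(O(ob),0,[.56,-.04,1.24]); print("board",B,r)
K,r=bfit(O([(W,(598,153),(.0855,.1305,.022)),(W,(724,243),(.0855,-.1305,.022)),(W,(430,368),(-.0855,.1305,.022))]),0,[.46,-.42,1.2]); print(K,r)
K,r=bfit(O([(W,(598,153),(-.0855,-.1305,.022)),(W,(724,243),(.0855,-.1305,.022)),(W,(430,368),(-.0855,.1305,.022))]),0,[.46,-.42,4.2]); print(K,r)
E
```

```text
mill (array([ 0.4974, -0.2618,  0.1645]), np.float64(0.0005848993405818699)) (array([ 0.497 , -0.2611,  0.1655]), np.float64(0.0015268779768351222)) [ 0.4985 -0.261   0.168 ] [ 0.483 -0.262  0.   ]
handle (array([ 0.547 , -0.2175,  0.0683]), np.float64(0.0008735399247245907)) (array([ 0.4586, -0.1867,  0.0368]), np.float64(0.0005525705572646082))
board [ 0.555  -0.0422  1.2481] [0.5871 0.7065 1.9707 1.7236 2.2131 5.6452 0.514  0.5154 3.0018 0.4631]
[ 0.4889 -0.4382 -0.0682] [67.8365 30.4957 19.8827]
[ 0.4661 -0.4062  6.3255] [170.7342   0.5151  20.8319]
```

Emit:
step_arm --pt "1 0 0 0.02 0" --pt "1 0 0 0.05 0" --pt "1 0 0 0.08 0" --pt "1 0 0 0.11 0" --pt "1 0 0 0.14 0" --pt "1 0 0 0.165 0" --pt "1 0 0 0.178 0" --pt "1 0 0 0.183 0" --pt "1 0 0 0.183 0" --pt "1 0 0 0.183 0"

```text
t: 2.65
tool_pos: [0.5004, -0.2591, 0.1249]
eef_rot: [3.12, 0.358, 0.002]
wrist_force: [0.2, 0.7, 0.6]
width: 1.003
grasp_force: 0.0
```

Emit:
step_arm --pt "0.4 0 0 0 0" --pt "0.4 0 0 0 0" --pt "0.4 0 0 0 0" --pt "0.4 0 0 0 0" --pt "0.4 0 0 0 0" --pt "0.4 0 0 0 0" --pt "0.4 0 0 0 0" --pt "0.4 0 0 0 0" --pt "0.4 0 0 0 0" --pt "0.4 0 0 0 0" --force 30

```text
t: 3.48
tool_pos: [0.4998, -0.2585, 0.1238]
eef_rot: [3.121, 0.359, 0.0]
wrist_force: [-0.2, 0.8, 1.7]
width: 0.507
grasp_force: 30.0
```

```bash
python3 - <<'E'
from h import *
a=np.array; W,_=wload("w1"); T=cam("top")
for u in((598,153),(724,243),(430,368),(575,290)): print("bk",onz(W,a(u)/S,.022))
for u in((570,292),(648,318),(605,442),(525,408),(587,366)): print("bkT",onz(T,a(u)/S,.022))
st=sensors.state(); print(st["width"],st["grasp_force"],st["wrist_force"]); go((.265,-.58,.19))
E
```

```text
bk [ 0.6038 -0.3999  0.022 ]
bk [ 0.5564 -0.5332  0.022 ]
bk [ 0.3817 -0.3096  0.022 ]
bk [ 0.486  -0.4192  0.022 ]
bkT [ 0.6048 -0.3974  0.022 ]
bkT [ 0.5555 -0.5455  0.022 ]
bkT [ 0.32   -0.4554  0.022 ]
bkT [ 0.3815 -0.3069  0.022 ]
bkT [ 0.462 -0.426  0.022]
0.5070444532224228 30.00023238826543 [-0.18    0.8388  1.6633]
shift [-0.3016  0.2599 -0.0662] turn None
```

Emit:
step_arm --pt "0.4 0 0 -0.015 0" --pt "0.4 0 0 -0.035 0" --pt "0.4 0 0 -0.055 0" --pt "0.4 -0.01 0.009 -0.07 0" --pt "0.4 -0.03 0.026 -0.08 0" --pt "0.4 -0.055 0.047 -0.08 0" --pt "0.4 -0.08 0.069 -0.08 0" --pt "0.4 -0.105 0.09 -0.08 0" --pt "0.4 -0.13 0.112 -0.08 0" --pt "0.4 -0.155 0.134 -0.08 0"

```text
t: 4.32
tool_pos: [0.3776, -0.4248, 0.2033]
eef_rot: [-3.12, -0.359, 0.001]
wrist_force: [-0.1, 0.6, -2.0]
width: 0.508
grasp_force: 30.0
```

Emit:
step_arm --pt "0.4 -0.025 0.022 0 0" --pt "0.4 -0.05 0.044 0 0" --pt "0.4 -0.075 0.066 0 0" --pt "0.4 -0.1 0.087 0 0" --pt "0.4 -0.122 0.105 0 0" --pt "0.4 -0.138 0.118 0 0" --pt "0.4 -0.146 0.126 0 0" --pt "0.4 -0.147 0.126 0 0" --pt "0.4 -0.147 0.126 0.015 0" --pt "0.4 -0.147 0.126 0.035 0"

```text
t: 5.15
tool_pos: [0.2672, -0.5799, 0.1702]
eef_rot: [3.118, 0.361, 0.004]
wrist_force: [-0.1, 0.4, -2.3]
width: 0.508
grasp_force: 30.0
```

```bash
python3 -c "
from h import *
s=sensors.state();print(s['tool_pos'],s['wrist_force'],s['width'],s['grasp_force'],s['qpos'])"
```

```text
[ 0.2672 -0.5799  0.1702] [-0.148   0.4133 -2.3073] 0.5081942532364395 29.999251473345794 [ 1.4678  0.5522 -0.5128  1.6341  0.3032  1.0317 -0.4777]
```

Emit:
step_arm --pt "0.4 0 0 0.015 0" --pt "0.4 0 0 0.027 0" --pt "0.4 0 0 0.035 0" --pt "0.4 0 0 0.04 0" --pt "0.4 0 0 0.043 0" --pt "0.4 0 0 0.0445 0" --pt "0.4 0 0 0.0445 0" --pt "0.4 0 0 0.0445 0" --pt "0.4 0 0 0.0445 0" --pt "0.4 0 0 0.0445 0"

```text
t: 5.98
tool_pos: [0.2646, -0.5805, 0.1249]
eef_rot: [3.12, 0.358, 0.0]
wrist_force: [0.2, 0.8, -2.3]
width: 0.513
grasp_force: 30.0
```

Emit:
step_arm --pt "0.9 0 0 0 0" --pt "0.9 0 0 0 0" --pt "0.9 0 0 0 0" --pt "0.9 0 0 0 0" --pt "0.9 0 0 0 0" --pt "0.9 0 0 -0.01 0" --pt "0.9 0 0 -0.035 0" --pt "0.9 0 0 -0.07 0" --pt "0.9 0 0 -0.105 0" --pt "0.9 0 0 -0.14 0"

```text
t: 6.82
tool_pos: [0.2646, -0.5798, 0.2664]
eef_rot: [-3.121, -0.359, -0.0]
wrist_force: [0.8, -0.6, 0.1]
width: 0.9
grasp_force: 0.0
```

```bash
python3 - <<'E'
from h import *
wsnap("w2"); B=[.555,-.0422,1.2481]
p=wor(B,(-.147,0)); print(p); go((*p,.27),np.degrees(B[2]))
im=vision.snapshot("top"); np.save("pics/top1.npy",im)
cv2.imwrite("pics/top1.png",cv2.resize(im[:,:,::-1],(800,600),interpolation=cv2.INTER_CUBIC))
E
```

```text
t 6.8167 tcp [ 0.2646 -0.5798  0.2664] xang 13.132133174084098 F [ 0.7665 -0.5946  0.1158] w 0.9004281823090278 g 0.0
[ 0.5084 -0.1816]
shift [ 0.3264 -0.3363  0.0019] turn -58.4
```

View pics/w2.png

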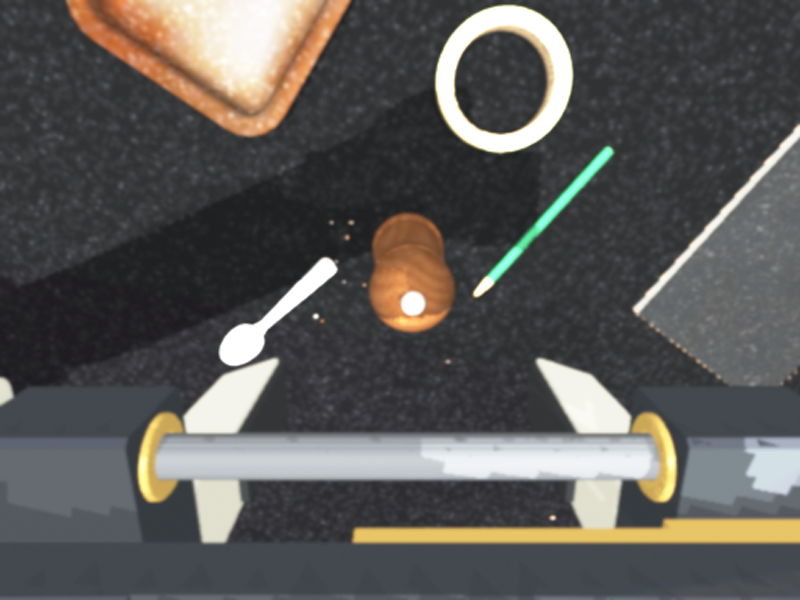

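The mill stands upright near (412,300), clear of the spoon and the pencil. Next is the tray pull.

Emit:
step_arm --pt "0.9 0.012 -0.012 0 0" --pt "0.9 0.034 -0.035 0 0" --pt "0.9 0.06 -0.062 0 0" --pt "0.9 0.087 -0.089 0 0" --pt "0.9 0.114 -0.117 0 0" --pt "0.9 0.141 -0.145 0 0" --pt "0.9 0.168 -0.173 0 0" --pt "0.9 0.195 -0.2 0 0" --pt "0.9 0.22 -0.227 0 0" --pt "0.9 0.245 -0.252 0 0"

```text
t: 7.75
tool_pos: [0.4459, -0.2755, 0.2635]
eef_rot: [-3.12, -0.361, 0.002]
wrist_force: [0.3, -0.3, 0.3]
width: 0.899
grasp_force: 0.0
```

Emit:
step_arm --pt "0 0.024 -0.025 0 -6" --pt "0 0.045 -0.047 0 -12" --pt "0 0.063 -0.065 0 -18" --pt "0 0.075 -0.078 0 -24" --pt "0 0.08 -0.083 0 -30" --pt "0 0.0815 -0.084 0 -36" --pt "0 0.0815 -0.084 0 -42" --pt "0 0.0815 -0.084 0 -48" --pt "0 0.0815 -0.084 0 -54" --pt "0 0.0815 -0.084 0 -58.4"

```text
t: 8.58
tool_pos: [0.5052, -0.1774, 0.2633]
eef_rot: [-2.542, -1.843, 0.002]
wrist_force: [-0.0, -0.5, 0.1]
width: 0.225
grasp_force: 0.0
```

```bash
python3 - <<'E'
from h import *
wsnap("w3"); print(sensors.state()["qpos"])
E
```

```text
t 8.5833 tcp [ 0.5052 -0.1774  0.2633] xang 71.88798055044971 F [-0.0465 -0.4656  0.0516] w 0.2249733550290961 g 0.0
[ 1.0543  0.3649 -0.9491  1.7837  0.3211  1.1609 -0.3077]
```

View pics/w3.png

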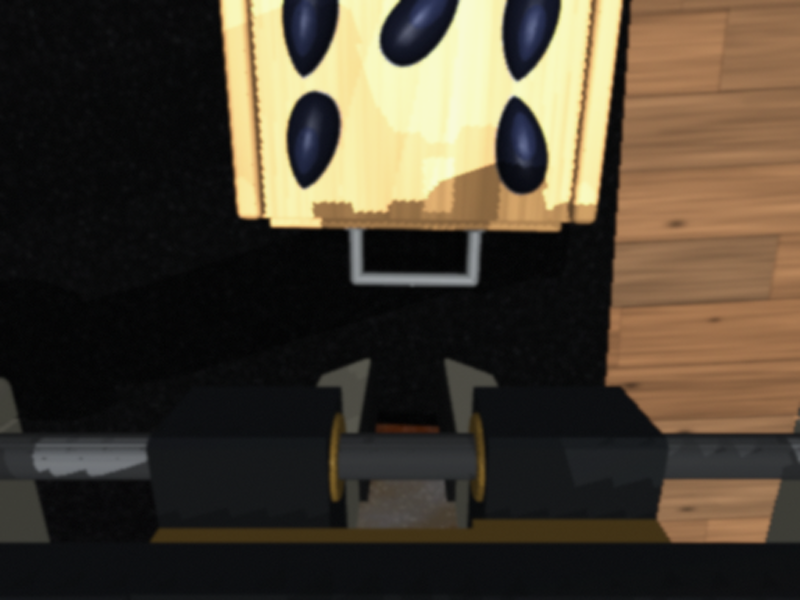

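The view is square to the board. The pull's bar runs (352..480, 279), the board-end corners are (238,218) and (597,220), and the five shells lie well inside the open end.

```bash
python3 - <<'E'
from h import *
a=np.array; W,_=wload("w1"); V,_=wload("w3"); T=cam("top")
O=lambda l:[(c,a(uv)/S,a(x)) for c,uv,x in l]
h=.087
ob=[(T,(345,232),(.12,-.118,h)),(T,(466,272),(-.12,-.118,h)),(T,(425,390),(-.12,.118,h)),(T,(302,347),(.12,.118,h)),
 (W,(351,48),(-.12,-.118,h)),(W,(207,318),(-.12,.118,h)),(V,(238,219),(-.12,.118,h)),(V,(597,221),(-.12,-.118,h))]
B,r=bfit(O(ob),0,[.56,-.04,1.24]); print("board",B,r)
B,r=bfit(O(ob[-2:]+[(V,(352,281),(-.167,.045,.041)),(V,(480,281),(-.167,-.045,.041))]),0,[.56,-.04,1.24]); print("board",B,r)
for u,v in(((367,175),(480,279)),((313,266),(352,279))): print(tri((W,a(u)/S),(V,a(v)/S)))
for u in((480,279),(352,279)): print("bar",onz(V,a(u)/S,.04), loc(B,onz(V,a(u)/S,.04)))
p=wor(B,(-.147,0)); print(p); go((*p,.10),np.degrees(B[2]))
E
```

```text
board [ 0.559  -0.0389  1.2405] [1.9766 0.9496 0.9825 1.2262 4.4914 4.9721 2.6496 4.7497]
board [ 0.5586 -0.0361  1.25  ] [1.2621 1.2081 5.6579 5.5853]
(array([ 0.5486, -0.215 ,  0.0405]), np.float64(0.003714089597549633))
(array([ 0.4565, -0.1852,  0.0288]), np.float64(0.000899277202054715))
bar [ 0.552  -0.2138  0.04  ] [-0.1707 -0.0499]
bar [ 0.4577 -0.1831  0.04  ] [-0.1713  0.0493]
[ 0.5122 -0.1756]
shift [0.0039 0.0064 0.1632] turn 0.4
```

Emit:
step_arm --pt "0 0 0.0065 0.015 0.3" --pt "0 0 0.0065 0.04 0.3" --pt "0 0 0.0065 0.07 0.3" --pt "0 0 0.0065 0.1 0.3" --pt "0 0 0.0065 0.125 0.3" --pt "0 0 0.0065 0.14 0.3" --pt "0 0 0.0065 0.15 0.3" --pt "0 0 0.0065 0.15 0.3" --pt "0 0 0.0065 0.15 0.3" --pt "0 0 0.0065 0.15 0.3"

```text
t: 9.47
tool_pos: [0.5132, -0.1807, 0.1153]
eef_rot: [2.553, 1.828, 0.002]
wrist_force: [0.2, -0.3, 0.4]
width: 0.005
grasp_force: 0.0
```

```bash
python3 - <<'E'
from h import *
wsnap("w4"); go((.5113,-.1795,.025),71.6)
E
```

```text
t 9.4667 tcp [ 0.5132 -0.1807  0.1153] xang 71.20036770123374 F [ 0.1617 -0.3246  0.4283] w 0.005328992441167634 g 0.0
shift [ 0.0007 -0.0026  0.0905] turn -0.4
```

View pics/w4.png

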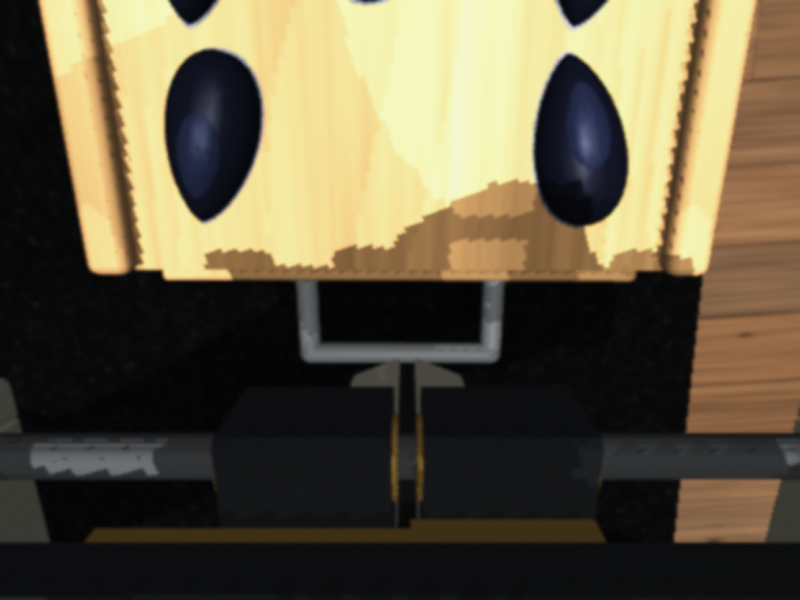

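The bar's centreline is at row ~352, columns 303 to 498, with the closed fingertips directly below it in the image. I'll check the bar position from this closer view.

```bash
python3 - <<'E'
from h import *
a=np.array; V,_=wload("w4"); U,_=wload("w3")
for u,v in(((498,352),(480,279)),((303,352),(352,279))): print(onz(V,a(u)/S,.038),tri((V,a(u)/S),(U,a(v)/S)))
l=onz(V,a((401,352))/S,.038); f=onz(V,a((401,277))/S,.05); e=onz(V,a((401,271))/S,.075); print(l,f,e)
x=a([.315,.949,0])
R=sensors.state(); 
for q in(l,f,e): print("along x from tcp",x@(q-R["tool_pos"]))
B,r=bfit([(V,a(uv)/S,a(q)) for uv,q in[((92,272),(-.12,.118,.087)),((706,272),(-.12,-.118,.087)),((303,352),(-.167,.045,.038)),((498,352),(-.167,-.045,.038))]],0,[.56,-.04,1.24]);print(B,r)
E
```

```text
[ 0.5499 -0.2141  0.038 ] (array([ 0.5511, -0.2146,  0.037 ]), np.float64(0.0011414854262867752))
[ 0.4574 -0.1826  0.038 ] (array([ 0.4565, -0.1839,  0.0348]), np.float64(0.0003494212830232741))
[ 0.5039 -0.1984  0.038 ] [ 0.5176 -0.1589  0.05  ] [ 0.5207 -0.1505  0.075 ]
along x from tcp -0.019592075800284693
along x from tcp 0.022238010451962126
along x from tcp 0.03115561122148937
[ 0.5593 -0.0353  1.2427] [3.3525 3.3052 7.8844 7.6741]
```

Emit:
step_arm --pt "0 0.001 -0.002 0.015 -0.4" --pt "0 0.001 -0.002 0.03 -0.4" --pt "0 0.001 -0.002 0.045 -0.4" --pt "0 0.001 -0.002 0.06 -0.4" --pt "0 0.001 -0.002 0.07 -0.4" --pt "0 0.001 -0.002 0.08 -0.4" --pt "0 0.001 -0.002 0.086 -0.4" --pt "0 0.001 -0.002 0.09 -0.4" --pt "0 0.001 -0.002 0.09 -0.4" --pt "0 0.001 -0.002 0.09 -0.4"

```text
t: 10.35
tool_pos: [0.5111, -0.1791, 0.0243]
eef_rot: [-2.548, -1.838, -0.0]
wrist_force: [0.5, 0.4, -0.1]
width: 0.006
grasp_force: 0.0
```

Emit:
step_arm --pt "0 -0.003 0 0 0" --pt "0 -0.007 0 0 0" --pt "0 -0.013 0 0 0" --pt "0 -0.019 0 0 0" --pt "0 -0.025 0 0 0" --pt "0 -0.031 0 0 0" --pt "0 -0.037 0 0 0" --pt "0 -0.043 0 0 0" --pt "0 -0.049 0 0 0" --pt "0 -0.055 0 0 0"

```text
t: 11.18
tool_pos: [0.4933, -0.2321, 0.0243]
eef_rot: [2.548, 1.838, 0.0]
wrist_force: [1.2, 1.7, 1.4]
width: 0.006
grasp_force: 1.2
```

Emit:
step_arm --pt "0 -0.006 0 0 0" --pt "0 -0.012 0 0 0" --pt "0 -0.018 0 0 0" --pt "0 -0.024 0 0 0" --pt "0 -0.03 0 0 0" --pt "0 -0.036 0 0 0" --pt "0 -0.042 0 0 0" --pt "0 -0.048 0 0 0" --pt "0 -0.054 0 0 0" --pt "0 -0.058 0 0 0"

```text
t: 12.02
tool_pos: [0.4745, -0.2875, 0.024]
eef_rot: [-2.548, -1.837, 0.001]
wrist_force: [-0.6, 2.3, 0.9]
width: 0.006
grasp_force: 1.1
```

Emit:
step_arm --pt "0 -0.002 0 0 0" --pt "0 -0.004 0 0 0" --pt "0 -0.006 0 0 0" --pt "0 -0.008 0 0 0" --pt "0 -0.009 0 0 0" --pt "0 -0.01 0 0 0" --pt "0 -0.01 0 0 0" --pt "0 -0.01 0 0 0" --pt "0 -0.01 0 0 0" --pt "0 -0.01 0 0 0"

```text
t: 12.85
tool_pos: [0.4742, -0.2882, 0.0241]
eef_rot: [-2.538, -1.841, -0.011]
wrist_force: [3.2, 16.8, 3.7]
width: 0.006
grasp_force: 8.5
```

Emit:
step_arm --pt "0 0.008 0 0 0" --pt "0 0.014 0 0 0" --pt "0 0.015 0 -0.01 0" --pt "0 0.015 0 -0.035 0" --pt "0 0.015 0 -0.07 0" --pt "0 0.015 0 -0.11 0" --pt "0 0.015 0 -0.15 0" --pt "0 0.015 0 -0.19 0" --pt "0 0.02 0 -0.23 0" --pt "0.9 0.035 0 -0.265 0"

```text
t: 13.68
tool_pos: [0.482, -0.2663, 0.2926]
eef_rot: [2.55, 1.83, -0.002]
wrist_force: [0.6, 0.0, 0.6]
width: 0.042
grasp_force: 0.0
```

Emit:
step_arm --pt "0.9 0.025 0 -0.025 0" --pt "0.9 0.06 0 -0.045 0" --pt "0.9 0.095 0 -0.05 0" --pt "0.9 0.13 0 -0.05 0" --pt "0.9 0.16 0 -0.05 0" --pt "0.9 0.175 0 -0.05 0" --pt "0.9 0.18 0 -0.05 0" --pt "0.9 0.18 0 -0.05 0" --pt "0.9 0.18 0 -0.05 0" --pt "0.9 0.18 0 -0.05 0"

```text
t: 14.52
tool_pos: [0.5395, -0.0945, 0.3391]
eef_rot: [2.55, 1.833, -0.002]
wrist_force: [-0.4, -0.3, 0.5]
width: 0.756
grasp_force: 0.0
```

```bash
python3 - <<'E'
from h import *
wsnap("w5")
E
```

```text
t 14.5167 tcp [ 0.5395 -0.0945  0.3391] xang 71.42343350330722 F [-0.3529 -0.3371  0.5106] w 0.7563264872776403 g 0.0
```

View pics/w5.png

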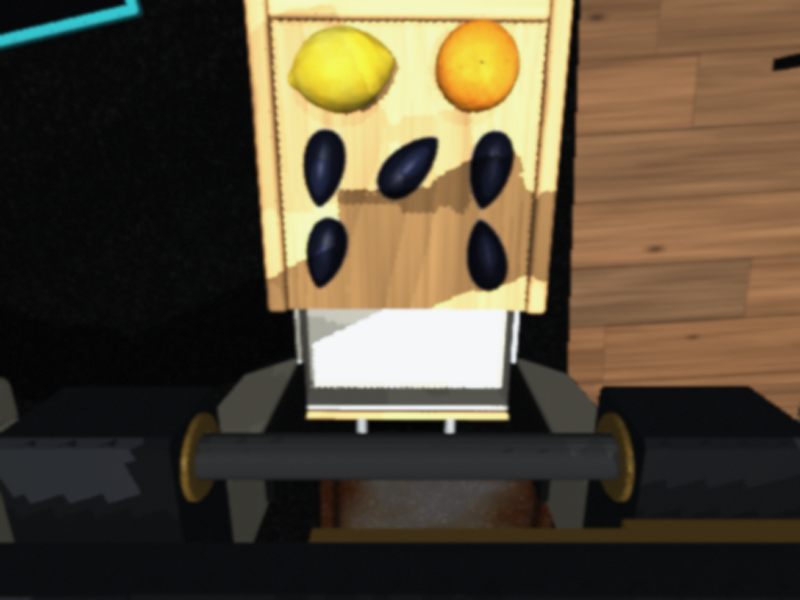

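The tray is out, with its front edge at row ~412. The lemon is at (342,69), long along the board's y, and the mandarin at (478,65). The five shells have their upper row ending at about row 130.

```bash
python3 - <<'E'
from h import *
a=np.array; V,im=wload("w5"); T=cam("top"); t=np.load("pics/top1.npy")
O=lambda l:[(c,a(uv)/S,a(x)) for c,uv,x in l]
B,r=bfit(O([(V,(270,311),(-.12,.118,.087)),(V,(545,311),(-.12,-.118,.087)),(V,(275,18),(.104,.102,.087)),(V,(549,20),(.104,-.102,.087))]),0,[.557,-.04,1.248]);print("B",B,r)
B=a([.557,-.040,1.248])
print("tray front top",loc(B,onz(V,a((408,412))/S,.05)), "board end",loc(B,onz(V,a((408,309))/S,.075)), "endlip",loc(B,onz(V,a((412,19))/S,.087)))
h=cv2.cvtColor(im,cv2.COLOR_RGB2HSV)
for nm,lo,hi in(("lemon",(24,140,60),(34,255,255)),("mand",(8,150,60),(22,255,255))):
    m=cv2.inRange(h,lo,hi); cs=max(cv2.findContours(m,0,2)[0],key=cv2.contourArea)
    (cx,cy),_,_=cv2.minAreaRect(cs); e=cv2.fitEllipse(cs); X=onz(V,(cx,cy),.101); print(nm,(cx,cy),"ell",e,X,loc(B,X))
    ht=cv2.cvtColor(t,cv2.COLOR_RGB2HSV); m2=cv2.inRange(ht,(12,140,90),(33,255,255)); 
    m2[:,:]=m2; n,l,s,c=cv2.connectedComponentsWithStats(m2); p=proj(T,X); i=1+np.argmin([np.hypot(*(q-p)) for q in c[1:]]); print("  top px",c[i],s[i],p,"tri",tri((V,(cx,cy)),(T,c[i])))
m=cv2.inRange(im,(0,0,0),(60,60,95)); m[:60]=0
n,l,s,c=cv2.connectedComponentsWithStats(m)
for i in range(1,n):
    if 120<s[i][4]<1500 and 170<c[i][0]<345 and c[i][1]<200:
        ys,xs=np.where(l==i); P=a([loc(B,onz(V,(x,y),.08)) for x,y in zip(xs,ys)]); print("shell",P.mean(0),P.min(0),P.max(0))
E
```

```text
B [ 0.5604 -0.036   1.2402] [0.8855 2.0118 4.1549 1.6192]
tray front top [-0.2306 -0.0012] board end [-0.1155 -0.0012] endlip [ 0.1084 -0.0041]
lemon (217.83148193359375, 43.26966094970703) ell ((217.68255615234375, 43.454383850097656), (51.71549987792969, 64.27619934082031), 81.54219818115234) [0.5359 0.0456 0.101 ] [0.0745 0.0471]
  top px [217.1558 204.3732] [208 193  18  24 276] [215.4929 204.3699] tri (array([0.5357, 0.0424, 0.1078]), np.float64(0.0022258250832649204))
mand (305.0, 41.5) ell ((305.17388916015625, 41.29091262817383), (51.59642791748047, 59.99092483520508), 16.34343147277832) [0.6287 0.0164 0.101 ] [ 0.0762 -0.0501]
  top px [227.0237 172.7085] [217 164  20  19 295] [226.4181 172.5667] tri (array([0.6277, 0.0151, 0.1056]), np.float64(0.0008858555827985594))
shell [0.0066 0.0661] [-0.0235  0.0505] [0.0318 0.0811]
shell [ 0.0047 -0.0662] [-0.0261 -0.0828] [ 0.0305 -0.0506]
shell [0.0038 0.0003] [-0.0186 -0.022 ] [0.0259 0.0227]
shell [-0.0624  0.0675] [-0.0918  0.0506] [-0.0361  0.083 ]
shell [-0.0683 -0.0661] [-0.0947 -0.0829] [-0.0375 -0.0505]
```

Emit:
step_arm --pt "0.76 0.01 -0.004 0 7" --pt "0.76 0.025 -0.009 0.01 14" --pt "0.76 0.045 -0.016 0.02 21" --pt "0.76 0.065 -0.024 0.035 28" --pt "0.76 0.085 -0.031 0.05 35" --pt "0.76 0.103 -0.038 0.065 42" --pt "0.76 0.117 -0.043 0.08 49" --pt "0.76 0.126 -0.046 0.095 56" --pt "0.76 0.129 -0.0475 0.105 63" --pt "0.76 0.1295 -0.0475 0.11 70"

```text
t: 15.4
tool_pos: [0.5346, 0.0455, 0.2276]
eef_rot: [-3.141, -0.034, 0.004]
wrist_force: [-0.2, -0.0, 0.3]
width: 0.757
grasp_force: 0.0
```

Emit:
step_arm --pt "0.76 0 0 0 5" --pt "0.76 0 0 0 10" --pt "0.76 0 0 0 14" --pt "0.76 0 0 0 14" --pt "0.76 0 0 0 14" --pt "0.76 0 0 0 14" --pt "0.76 0 0 0 14" --pt "0.76 0 0 0 14" --pt "0.76 0 0 0 14" --pt "0.76 0 0 0 14"

```text
t: 16.23
tool_pos: [0.5357, 0.0458, 0.2292]
eef_rot: [-3.123, 0.339, -0.0]
wrist_force: [-0.7, -1.1, 0.2]
width: 0.76
grasp_force: 0.0
```

```bash
python3 - <<'E'
from h import *
wsnap("w6"); go((.5357,.0435,.093),-12.6); print(sensors.state()["qpos"])
E
```

```text
t 16.2333 tcp [0.5357 0.0458 0.2292] xang -12.373513647784133 F [-0.7398 -1.0551  0.228 ] w 0.7595072175156672 g 0.0
shift [0.0005 0.0023 0.1362] turn 0.2
[ 0.4602  0.3464 -0.7268  1.824   0.2603  1.0686 -2.1505]
```

View pics/w6.png

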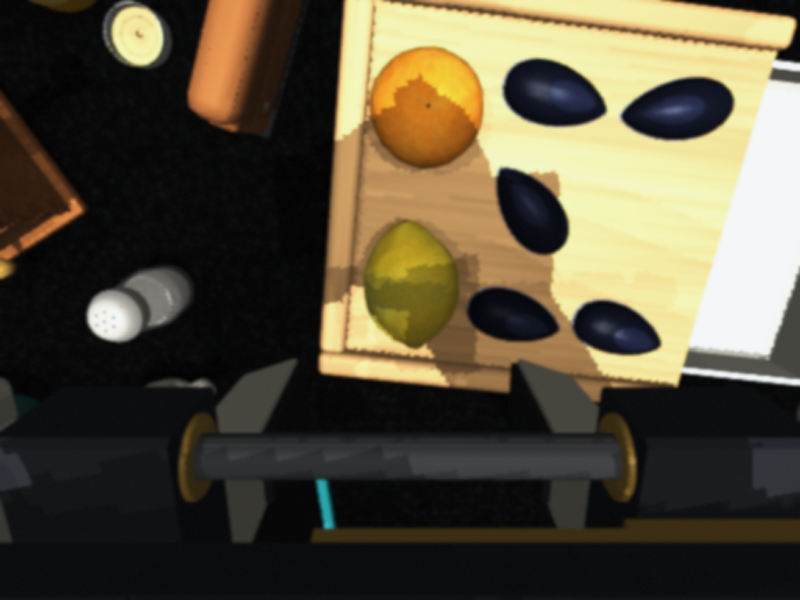

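The lemon, now centred at (411,284), lies with its long axis along the image vertical, so the fingers close across its short side. The nearest shell's tip is at (468,312).

```bash
python3 - <<'E'
from h import *
a=np.array; V,_=wload("w6"); U,_=wload("w5"); T=cam("top")
print(onz(V,a((411,284))/S,.103), tri((V,a((411,284))/S),(U,(217.8,43.3))), tri((V,a((411,284))/S),(U,(217.8,43.3)),(T,(217.3,204.5))))
m=a((427,107))/S; print("mand",onz(V,m,.1),tri((V,m),(U,(305,41.4))),tri((V,m),(U,(305,41.4)),(T,(227,172.7))))
X=tri((V,a((411,284))/S),(U,(217.8,43.3)),(T,(217.3,204.5)))[0]; go((X[0],X[1],.093),-12.6)
E
```

```text
[0.5367 0.0431 0.103 ] (array([0.5364, 0.0437, 0.1034]), np.float64(0.0007026105929919494)) (array([0.5359, 0.0428, 0.1012]), np.float64(0.0023512416269856947))
mand [0.6291 0.0145 0.1   ] (array([0.6284, 0.015 , 0.1051]), np.float64(0.00044349873147227025)) (array([0.6286, 0.0149, 0.1015]), np.float64(0.0006405800628985956))
shift [0.0009 0.0029 0.1362] turn 0.2
```

Emit:
step_arm --pt "0.76 0.001 0.0015 0.015 0" --pt "0.76 0.001 0.0015 0.035 0" --pt "0.76 0.001 0.0015 0.055 0" --pt "0.76 0.001 0.0015 0.075 0" --pt "0.76 0.001 0.0015 0.093 0" --pt "0.76 0.001 0.0015 0.108 0" --pt "0.76 0.001 0.0015 0.12 0" --pt "0.76 0.001 0.0015 0.13 0" --pt "0.76 0.001 0.0015 0.136 0" --pt "0.76 0.001 0.0015 0.136 0"

```text
t: 17.12
tool_pos: [0.5357, 0.0441, 0.0922]
eef_rot: [3.123, -0.339, -0.003]
wrist_force: [0.5, -0.4, 1.0]
width: 0.758
grasp_force: 0.0
```

Emit:
step_arm --pt "0.72 0 0 0 0" --pt "0.68 0 0 0 0" --pt "0.64 0 0 0 0" --pt "0.61 0 0 0 0" --pt "0.58 0 0 0 0" --pt "0.55 0 0 0 0" --pt "0.52 0 0 0 0" --pt "0.5 0 0 0 0" --pt "0.5 0 0 0 0" --pt "0.5 0 0 0 0" --force 20

```text
t: 17.95
tool_pos: [0.5367, 0.044, 0.0938]
eef_rot: [3.123, -0.339, 0.001]
wrist_force: [-0.7, -1.7, 6.1]
width: 0.582
grasp_force: 20.0
```

Emit:
step_arm --pt "0.5 0 0 0 0" --pt "0.5 0 0 -0.005 0" --pt "0.5 0 0 -0.012 0" --pt "0.5 0 0 -0.02 0" --pt "0.5 0 0 -0.03 0" --pt "0.5 0 0 -0.045 0" --pt "0.5 0 0 -0.06 0" --pt "0.5 0 0 -0.08 0" --pt "0.5 0 0 -0.1 0" --pt "0.5 0 0 -0.115 0"

```text
t: 18.78
tool_pos: [0.5369, 0.0446, 0.2107]
eef_rot: [-3.123, 0.338, -0.003]
wrist_force: [0.7, 0.4, -1.4]
width: 0.581
grasp_force: 20.0
```

```bash
python3 - <<'E'
from h import *
s=sensors.state(); print(s["width"],s["grasp_force"],s["wrist_force"],s["tool_pos"])
K=[.463,-.425,1.2256]; p=wor(K,(0,.058)); print(p); go((*p,.2),np.degrees(K[2])-90)
E
```

```text
0.5813218894868798 20.000191933941096 [ 0.6621  0.4253 -1.4357] [0.5369 0.0446 0.2107]
[ 0.4084 -0.4054]
shift [-0.0291  0.4671  0.0104] turn 7.4
```

Emit:
step_arm --pt "0.5 0 0.01 0 0" --pt "0.5 -0.001 0.028 0 1" --pt "0.5 -0.002 0.052 0 2" --pt "0.5 -0.003 0.08 0 3" --pt "0.5 -0.005 0.11 0 4" --pt "0.5 -0.006 0.14 0 5" --pt "0.5 -0.008 0.17 0 6" --pt "0.5 -0.009 0.2 0 7" --pt "0.5 -0.011 0.23 0 7.4" --pt "0.5 -0.012 0.26 0 7.4"

```text
t: 19.62
tool_pos: [0.4671, -0.2091, 0.2077]
eef_rot: [3.094, -0.541, -0.002]
wrist_force: [1.2, -0.0, -1.1]
width: 0.583
grasp_force: 20.0
```

```bash
python3 - <<'E'
from h import *
go((.416,-.408,.2107),-19.8); print(sensors.state()["grasp_force"])
E
```

```text
shift [ 0.0195  0.2045 -0.0029] turn -0.0
20.001222998835146
```

Emit:
step_arm --pt "0.5 0.0025 0.03 0 0" --pt "0.5 0.005 0.06 0 0" --pt "0.5 0.008 0.09 0 0" --pt "0.5 0.01 0.12 0 0" --pt "0.5 0.013 0.148 0 0" --pt "0.5 0.015 0.172 0 0" --pt "0.5 0.017 0.19 0 0" --pt "0.5 0.018 0.2 0 0" --pt "0.5 0.018 0.203 0 0" --pt "0.5 0.018 0.203 0 0"

```text
t: 20.45
tool_pos: [0.4163, -0.4044, 0.2077]
eef_rot: [-3.094, 0.542, 0.001]
wrist_force: [0.5, -0.8, -0.4]
width: 0.58
grasp_force: 20.0
```

Emit:
step_arm --pt "0.5 0 0 0.01 0" --pt "0.5 0 0 0.03 0" --pt "0.5 0 0 0.052 0" --pt "0.5 0 0 0.075 0" --pt "0.5 0 0 0.098 0" --pt "0.5 0 0 0.12 0" --pt "0.5 0 0 0.138 0" --pt "0.5 0 0 0.15 0" --pt "0.5 0 0 0.157 0" --pt "0.5 0 0 0.16 0"

```text
t: 21.28
tool_pos: [0.4171, -0.4027, 0.0471]
eef_rot: [-3.094, 0.537, 0.002]
wrist_force: [0.2, 0.1, -1.2]
width: 0.583
grasp_force: 20.0
```

```bash
python3 - <<'E'
from h import *
wsnap("w7"); go((.416,-.408,.0225),-19.8)
E
```

```text
t 21.2833 tcp [ 0.4171 -0.4027  0.0471] xang -19.694027064342972 F [ 0.1723  0.134  -1.1748] w 0.5831930919164209 g 19.999820517841727
shift [0.0005 0.0049 0.0249] turn 0.1
```

View pics/w7.png

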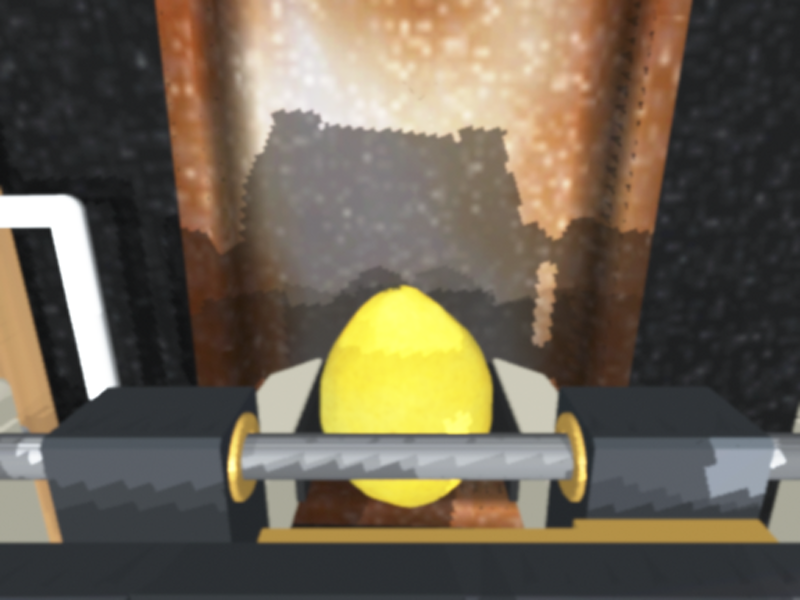

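The lemon is well centred between the baking tray walls (columns ~205 and ~625), so I lower it gently.

Emit:
step_arm --pt "0.5 0 0.001 0.005 0" --pt "0.5 0 0.003 0.01 0" --pt "0.5 0 0.003 0.014 0" --pt "0.5 0 0.003 0.017 0" --pt "0.5 0 0.003 0.0195 0" --pt "0.5 0 0.003 0.0215 0" --pt "0.5 0 0.003 0.023 0" --pt "0.5 0 0.003 0.024 0" --pt "0.5 0 0.003 0.0245 0" --pt "0.5 0 0.003 0.0245 0"

```text
t: 22.17
tool_pos: [0.416, -0.4071, 0.0237]
eef_rot: [-3.095, 0.54, -0.0]
wrist_force: [0.4, -0.5, -0.8]
width: 0.58
grasp_force: 20.0
```

```bash
python3 - <<'E'
from h import *
s=sensors.state(); print(s["width"],s["grasp_force"],s["wrist_force"],s["tool_pos"])
E
```

```text
0.5803582066418802 19.999859312083572 [ 0.4246 -0.4803 -0.8341] [ 0.416  -0.4071  0.0237]
```

Emit:
step_arm --pt "0.5 0 0 0.0003 0" --pt "0.5 0 0 0.0006 0" --pt "0.5 0 0 0.0009 0" --pt "0.5 0 0 0.0012 0" --pt "0.5 0 0 0.0015 0" --pt "0.5 0 0 0.0015 0" --pt "0.5 0 0 0.0015 0" --pt "0.5 0 0 0.0015 0" --pt "0.5 0 0 0.0015 0" --pt "0.5 0 0 0.0015 0"

```text
t: 23.0
tool_pos: [0.4161, -0.4071, 0.0229]
eef_rot: [3.095, -0.54, 0.0]
wrist_force: [-2.3, 1.3, 4.9]
width: 0.58
grasp_force: 20.0
```

Emit:
step_arm --pt "0.62 0 0 0 0" --pt "0.66 0 0 0 0" --pt "0.7 0 0 0 0" --pt "0.76 0 0 0 0" --pt "0.76 0 0 -0.005 0" --pt "0.76 0 0 -0.02 0" --pt "0.76 0 0 -0.045 0" --pt "0.76 0 0 -0.08 0" --pt "0.76 0 0 -0.115 0" --pt "0.76 0 0 -0.15 0"

```text
t: 23.83
tool_pos: [0.4158, -0.4067, 0.1738]
eef_rot: [-3.094, 0.539, 0.0]
wrist_force: [0.8, -0.6, -0.1]
width: 0.761
grasp_force: 0.0
```

```bash
python3 - <<'E'
from h import *
a=np.array; wsnap("w8"); go((.6286,.0148,.22),71.5); print(sensors.state()["qpos"])
t=vision.snapshot("top"); np.save("pics/top2.npy",t)
T=cam("top"); ht=cv2.cvtColor(t,cv2.COLOR_RGB2HSV)
for ce,st in blobs(t,(12,140,90),(33,255,255),80): print(ce,st[4],onz(T,ce,.1)[:2])
E
```

```text
t 23.8333 tcp [ 0.4158 -0.4067  0.1738] xang -19.77247313777615 F [ 0.8473 -0.6424 -0.0628] w 0.7609982777923961 g 0.0
shift [ 0.0537 -0.4699 -0.0402] turn -91.3
[ 1.1153  0.4413 -0.4985  1.7671  0.2493  0.985  -1.3955]
[156.0506 122.8506] 435 [0.7762 0.2264]
[197.1148 152.9412] 357 [0.6864 0.1028]
[120.2143 173.0086] 350 [0.6249 0.3236]
[226.9269 172.6179] 301 [0.6288 0.015 ]
[137.8065 180.1774] 124 [0.6043 0.2715]
[369.741  255.3741] 139 [ 0.3964 -0.389 ]
[448.5253 306.798 ] 99 [ 0.2588 -0.6005]
```

Emit:
step_arm --pt "0.76 0.002 -0.012 -0.01 -5" --pt "0.76 0.004 -0.035 -0.025 -12" --pt "0.76 0.008 -0.065 -0.04 -19" --pt "0.76 0.012 -0.098 -0.05 -26" --pt "0.76 0.016 -0.132 -0.05 -33" --pt "0.76 0.02 -0.166 -0.05 -40" --pt "0.76 0.024 -0.2 -0.05 -47" --pt "0.76 0.028 -0.234 -0.05 -54" --pt "0.76 0.031 -0.268 -0.05 -61" --pt "0.76 0.035 -0.3 -0.05 -68"

```text
t: 24.77
tool_pos: [0.5507, -0.1347, 0.2221]
eef_rot: [-2.863, -1.292, 0.0]
wrist_force: [0.9, 1.3, 0.3]
width: 0.759
grasp_force: 0.0
```

```bash
python3 -c "
from h import *
go((.6286,.0148,.225),71.5)"
```

```text
shift [ 0.1636 -0.0405 -0.0029] turn -22.9
```

Emit:
step_arm --pt "0.78 0.03 -0.008 0 -5" --pt "0.78 0.06 -0.015 0 -10" --pt "0.78 0.09 -0.022 0 -15" --pt "0.78 0.115 -0.029 0 -19" --pt "0.78 0.138 -0.034 0 -22" --pt "0.78 0.153 -0.038 0 -22.9" --pt "0.78 0.161 -0.04 0 -22.9" --pt "0.78 0.162 -0.04 0 -22.9" --pt "0.78 0.162 -0.04 0 -22.9" --pt "0.78 0.162 -0.04 0 -22.9"

```text
t: 25.6
tool_pos: [0.6283, 0.0091, 0.2219]
eef_rot: [2.557, 1.824, -0.002]
wrist_force: [0.4, -0.1, 1.0]
width: 0.775
grasp_force: 0.0
```

```bash
python3 - <<'E'
from h import *
wsnap("w9"); go((.6284,.0148,.091),71.5)
V,im=wload("w9")
for ce,st in blobs(im,(8,150,60),(22,255,255),200): print(ce,st, onz(V,ce,.1))
E
```

```text
t 25.6 tcp [0.6283 0.0091 0.2219] xang 70.99935878569337 F [ 0.3577 -0.0591  0.9636] w 0.7751719040704789 g 0.0
shift [ 0.0059 -0.0019  0.131 ] turn -0.5
[293.6138  54.6627] [ 231   23  126   64 4746] [0.6882 0.1029 0.1   ]
[258.9965 178.9392] [ 225  144   68   70 3734] [0.6286 0.0151 0.1   ]
[116.0997 294.624 ] [110 266  15  55 391] [ 0.4547 -0.0514  0.1   ]
[404.6092 294.3046] [396 266  15  55 325] [ 0.7272 -0.1446  0.1   ]
[387.5169 340.5629] [ 206  333  306   13 2656] [ 0.6989 -0.1943  0.1   ]
```

Emit:
step_arm --pt "0.78 0.003 -0.001 0.015 -0.5" --pt "0.78 0.0055 -0.0015 0.035 -0.5" --pt "0.78 0.0055 -0.0015 0.055 -0.5" --pt "0.78 0.0055 -0.0015 0.075 -0.5" --pt "0.78 0.0055 -0.0015 0.093 -0.5" --pt "0.78 0.0055 -0.0015 0.108 -0.5" --pt "0.78 0.0055 -0.0015 0.12 -0.5" --pt "0.78 0.0055 -0.0015 0.127 -0.5" --pt "0.78 0.0055 -0.0015 0.131 -0.5" --pt "0.78 0.0055 -0.0015 0.131 -0.5"

```text
t: 26.48
tool_pos: [0.6288, 0.0164, 0.0906]
eef_rot: [-2.548, -1.838, 0.001]
wrist_force: [0.2, -0.1, 0.3]
width: 0.782
grasp_force: 0.0
```

Emit:
step_arm --pt "0.75 0 0 0 0" --pt "0.72 0 0 0 0" --pt "0.69 0 0 0 0" --pt "0.67 0 0 0 0" --pt "0.65 0 0 0 0" --pt "0.62 0 0 0 0" --pt "0.6 0 0 0 0" --pt "0.57 0 0 0 0" --pt "0.57 0 0 0 0" --pt "0.57 0 0 0 0" --force 20

```text
t: 27.32
tool_pos: [0.6294, 0.0164, 0.0916]
eef_rot: [2.547, 1.838, 0.001]
wrist_force: [0.2, -0.0, 2.9]
width: 0.625
grasp_force: 20.0
```

Emit:
step_arm --pt "0.57 0 0 0 0" --pt "0.57 0 0 -0.005 0" --pt "0.57 0 0 -0.012 0" --pt "0.57 0 0 -0.02 0" --pt "0.57 0 0 -0.03 0" --pt "0.57 0 0 -0.045 0" --pt "0.57 0 0 -0.06 0" --pt "0.57 0 0 -0.08 0" --pt "0.57 0 0 -0.1 0" --pt "0.57 0 0 -0.115 0"

```text
t: 28.15
tool_pos: [0.6298, 0.0169, 0.2096]
eef_rot: [2.546, 1.837, 0.004]
wrist_force: [0.2, 0.5, -1.3]
width: 0.628
grasp_force: 20.0
```

```bash
python3 - <<'E'
from h import *
s=sensors.state(); print(s["width"],s["grasp_force"],s["wrist_force"],s["tool_pos"],s["qpos"])
K=[.463,-.425,1.2256]; p=wor(K,(0,-.058)); print(p); go((*p,.21),np.degrees(K[2])-90)
E
```

```text
0.6279996080935085 20.00003657885827 [ 0.1526  0.4521 -1.2623] [0.6298 0.0169 0.2096] [ 0.5555  0.6073 -0.8994  1.613   0.5077  1.1683 -0.7802]
[ 0.5176 -0.4446]
shift [-0.4734  0.0389 -0.0008] turn 91.4
```

Emit:
step_arm --pt "0.57 -0.01 0.001 0 3" --pt "0.57 -0.028 0.002 0 9" --pt "0.57 -0.052 0.003 0 15" --pt "0.57 -0.08 0.005 0 21" --pt "0.57 -0.11 0.007 0 27" --pt "0.57 -0.14 0.009 0 33" --pt "0.57 -0.17 0.011 0 39" --pt "0.57 -0.2 0.013 0 45" --pt "0.57 -0.23 0.015 0 51" --pt "0.57 -0.26 0.017 0 57"

```text
t: 28.98
tool_pos: [0.5629, -0.2368, 0.2076]
eef_rot: [3.116, 0.392, 0.002]
wrist_force: [-0.6, 0.6, -1.1]
width: 0.63
grasp_force: 20.0
```

```bash
python3 -c "
from h import *
go((.510,-.442,.209),-19.8)
s=sensors.state(); print(s['grasp_force'],s['joint_vel'])"
```

```text
shift [-0.102   0.1857 -0.0014] turn 34.1
19.994025630585384 [ 0.3144 -0.0089  0.3549 -0.1095 -0.1641 -0.0128 -0.519 ]
```

Emit:
step_arm --pt "0.57 -0.014 0.026 0 5" --pt "0.57 -0.028 0.052 0 10" --pt "0.57 -0.042 0.078 0 16" --pt "0.57 -0.057 0.104 0 22" --pt "0.57 -0.071 0.13 0 28" --pt "0.57 -0.084 0.153 0 33" --pt "0.57 -0.094 0.171 0 34" --pt "0.57 -0.1 0.182 0 34" --pt "0.57 -0.101 0.184 0 34" --pt "0.57 -0.101 0.184 0 34"

```text
t: 29.82
tool_pos: [0.5119, -0.4389, 0.2063]
eef_rot: [-3.096, 0.527, -0.0]
wrist_force: [0.7, 1.3, -0.9]
width: 0.628
grasp_force: 20.0
```

Emit:
step_arm --pt "0.57 0 0 0.01 0" --pt "0.57 0 0 0.03 0" --pt "0.57 0 0 0.052 0" --pt "0.57 0 0 0.075 0" --pt "0.57 0 0 0.098 0" --pt "0.57 0 0 0.12 0" --pt "0.57 0 0 0.138 0" --pt "0.57 0 0 0.15 0" --pt "0.57 0 0 0.157 0" --pt "0.57 0 0 0.16 0"

```text
t: 30.65
tool_pos: [0.5121, -0.4372, 0.045]
eef_rot: [-3.096, 0.525, 0.002]
wrist_force: [-0.1, 0.7, 0.2]
width: 0.63
grasp_force: 20.0
```

```bash
python3 - <<'E'
from h import *
wsnap("w10"); go((.510,-.442,.0206),-19.8)
E
```

```text
t 30.65 tcp [ 0.5121 -0.4372  0.045 ] xang -19.26283073776671 F [-0.072   0.6992  0.2123] w 0.6296823130714012 g 19.999857638322283
shift [-0.0006  0.0047  0.0247] turn 0.5
```

View pics/w10.png

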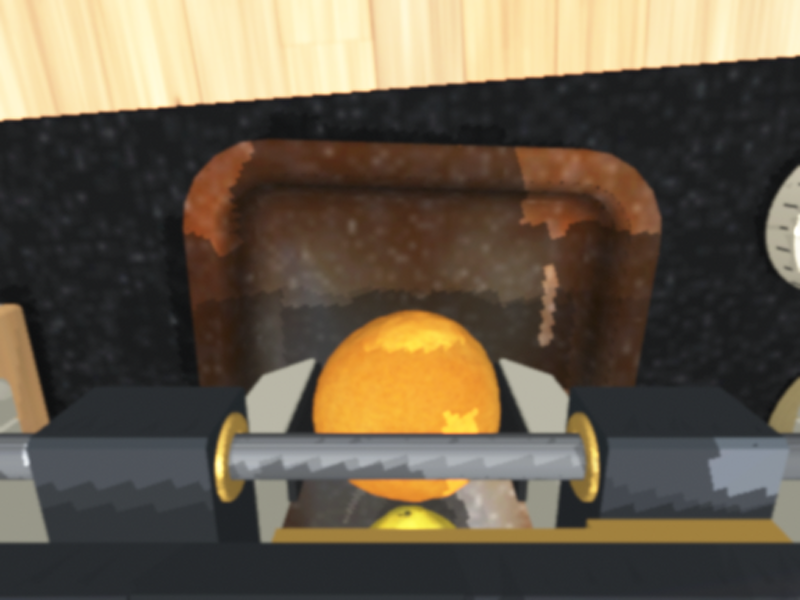

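The mandarin hangs centred over the tray, with the lemon resting behind it at (408,515). I lower it.

Emit:
step_arm --pt "0.57 0 0.001 0.005 0" --pt "0.57 0 0.003 0.01 0" --pt "0.57 0 0.003 0.014 0" --pt "0.57 0 0.003 0.017 0" --pt "0.57 0 0.003 0.0195 0" --pt "0.57 0 0.003 0.0215 0" --pt "0.57 0 0.003 0.0225 0" --pt "0.57 0 0.003 0.0235 0" --pt "0.57 0 0.003 0.0235 0" --pt "0.57 0 0.003 0.0235 0"

```text
t: 31.53
tool_pos: [0.5109, -0.442, 0.0228]
eef_rot: [3.097, -0.529, 0.0]
wrist_force: [-0.2, -0.1, -0.9]
width: 0.63
grasp_force: 20.0
```

Emit:
step_arm --pt "0.57 0 0 0.0003 0" --pt "0.57 0 0 0.0006 0" --pt "0.57 0 0 0.0009 0" --pt "0.57 0 0 0.0012 0" --pt "0.57 0 0 0.0012 0" --pt "0.57 0 0 0.0012 0" --pt "0.57 0 0 0.0012 0" --pt "0.57 0 0 0.0012 0" --pt "0.57 0 0 0.0012 0" --pt "0.57 0 0 0.0012 0"

```text
t: 32.37
tool_pos: [0.5108, -0.442, 0.0215]
eef_rot: [3.097, -0.529, 0.0]
wrist_force: [0.5, 0.9, -0.9]
width: 0.625
grasp_force: 20.0
```

Emit:
step_arm --pt "0.57 0 0 0.0003 0" --pt "0.57 0 0 0.0006 0" --pt "0.57 0 0 0.0009 0" --pt "0.57 0 0 0.0012 0" --pt "0.57 0 0 0.0015 0" --pt "0.57 0 0 0.0015 0" --pt "0.57 0 0 0.0015 0" --pt "0.57 0 0 0.0015 0" --pt "0.57 0 0 0.0015 0" --pt "0.57 0 0 0.0015 0"

```text
t: 33.2
tool_pos: [0.5108, -0.442, 0.0206]
eef_rot: [3.096, -0.529, 0.0]
wrist_force: [-2.4, 1.2, 4.3]
width: 0.629
grasp_force: 20.0
```

Emit:
step_arm --pt "0.67 0 0 0 0" --pt "0.71 0 0 0 0" --pt "0.75 0 0 0 0" --pt "0.78 0 0 0 0" --pt "0.78 0 0 -0.005 0" --pt "0.78 0 0 -0.02 0" --pt "0.78 0 0 -0.05 0" --pt "0.78 0 0 -0.085 0" --pt "0.78 0 0 -0.12 -5" --pt "0.78 0 0 -0.155 -12"

```text
t: 34.03
tool_pos: [0.511, -0.4418, 0.1781]
eef_rot: [3.135, -0.196, 0.001]
wrist_force: [0.1, -0.3, 0.5]
width: 0.784
grasp_force: 0.0
```

```bash
python3 - <<'E'
from h import *
wsnap("w11"); go((.685,.095,.30),147.6)
t=vision.snapshot("top"); np.save("pics/top3.npy",t)
cv2.imwrite("pics/top3.png",cv2.resize(t[150:320,150:460,::-1],(775,425),interpolation=cv2.INTER_CUBIC))
E
```

```text
t 34.0333 tcp [ 0.511  -0.4418  0.1781] xang -7.148174760735594 F [ 0.125  -0.2676  0.5398] w 0.7842835018841663 g 0.0
shift [ 0.1082 -0.5546 -0.1163] turn -154.2
```

View pics/top3.png

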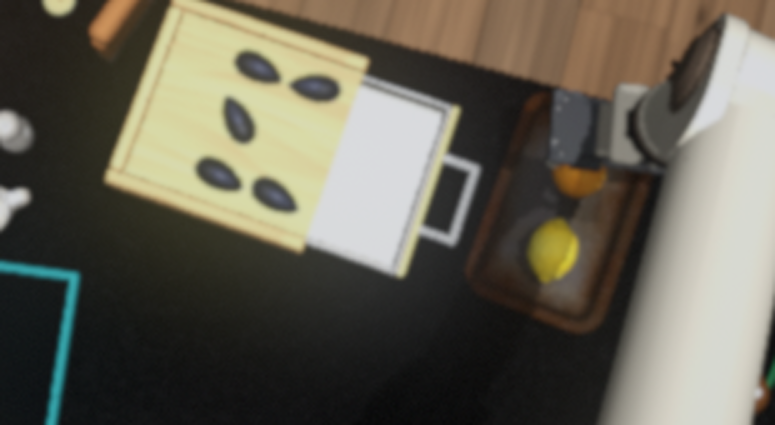

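Lemon and mandarin lie in the baking tray, the scrap tray is fully out, and the five shells are untouched. Next is the scraper.

Emit:
step_arm --pt "0.78 0.003 -0.012 -0.02 -6" --pt "0.78 0.007 -0.035 -0.045 -13" --pt "0.78 0.013 -0.065 -0.07 -20" --pt "0.78 0.019 -0.097 -0.09 -27" --pt "0.78 0.025 -0.13 -0.11 -34" --pt "0.78 0.032 -0.163 -0.118 -41" --pt "0.78 0.038 -0.196 -0.118 -48" --pt "0.78 0.045 -0.23 -0.118 -55" --pt "0.78 0.051 -0.263 -0.118 -62" --pt "0.78 0.058 -0.296 -0.118 -69"

```text
t: 34.97
tool_pos: [0.6065, -0.1544, 0.2943]
eef_rot: [2.693, 1.615, 0.0]
wrist_force: [0.6, -0.4, -0.5]
width: 0.777
grasp_force: 0.0
```

```bash
python3 -c "
from h import *
go((.685,.095,.30),147.6)
s=sensors.state(); print(s['tool_pos'],s['qpos'])"
```

```text
shift [ 0.257  -0.0482 -0.0059] turn -85.7
[ 0.6065 -0.1544  0.2943] [ 0.8238  0.5047 -0.8806  1.5269  0.399   1.2973 -0.594 ]
```

Emit:
step_arm --pt "0.78 0.03 -0.006 0 -7" --pt "0.78 0.06 -0.011 0 -14" --pt "0.78 0.09 -0.017 0 -21" --pt "0.78 0.12 -0.022 0 -28" --pt "0.78 0.15 -0.028 0 -35" --pt "0.78 0.18 -0.034 0 -42" --pt "0.78 0.207 -0.039 0 -49" --pt "0.78 0.23 -0.043 0 -56" --pt "0.78 0.246 -0.046 0 -63" --pt "0.78 0.254 -0.047 0 -70"

```text
t: 35.8
tool_pos: [0.6856, 0.0937, 0.2941]
eef_rot: [1.274, 2.871, 0.002]
wrist_force: [-0.6, 0.4, -0.2]
width: 0.782
grasp_force: 0.0
```

Emit:
step_arm --pt "0.78 0 0 0 -6" --pt "0.78 0 0 0 -11" --pt "0.78 0 0 0 -15" --pt "0.78 0 0 0 -15.5" --pt "0.78 0 0 0 -15.5" --pt "0.78 0 0 0 -15.5" --pt "0.78 0 0 0 -15.5" --pt "0.78 0 0 0 -15.5" --pt "0.78 0 0 0 -15.5" --pt "0.78 0 0 0 -15.5"

```text
t: 36.63
tool_pos: [0.6858, 0.0898, 0.2931]
eef_rot: [0.89, 3.013, -0.0]
wrist_force: [-1.1, -0.1, 0.2]
width: 0.78
grasp_force: 0.0
```

```bash
python3 - <<'E'
from h import *
wsnap("w12"); print(sensors.state()["qpos"])
E
```

```text
t 36.6333 tcp [0.6858 0.0898 0.2931] xang 147.08274395938136 F [-1.0771 -0.0787  0.1645] w 0.7801210085215462 g 0.0
[ 0.483   0.7557 -1.1485  1.3398  0.6807  1.4636  0.3754]
```

View pics/w12.png

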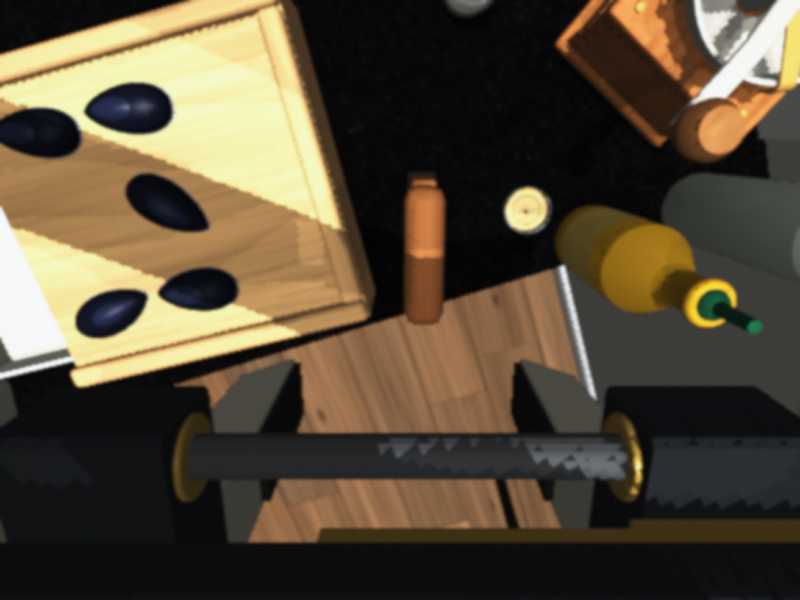

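The scraper's grip is the vertical strip from (424,182) to (424,322), well aligned with the fingers. The board edge is ~50 mm left of its middle and the oil bottle cap is at (708,303).

```bash
python3 - <<'E'
from h import *
a=np.array; V,_=wload("w12"); T=cam("top");C=cam("scene")
print("ends z.105",[onz(V,a(u)/S,.108) for u in((424,184),(424,322))]); 
print("top-view tri", tri((V,a((424,184))/S),(T,a((299,260))/S),(C,a((487,382))/S)), tri((V,a((424,321))/S),(T,a((326,219))/S),(C,a((431,410))/S)))
c=onz(V,a((424,252))/S,.110); print("ctr",c); go((c[0],c[1],.081)); 
b=tri((V,a((708,303))/S),(T,a((236,177))/S)); print("bottle",b); st=sensors.state(); print("bottle rel tool",tool(st).T@(b[0]-a([c[0],c[1],.08])))
for u in((372,305),(352,245),(346,215)): e=onz(V,a(u)/S,.087); print("edge rel",tool(st).T@(e-c))
E
```

```text
ends z.105 [array([0.6459, 0.1294, 0.108 ]), array([0.7276, 0.0777, 0.108 ])]
top-view tri (array([0.646 , 0.1266, 0.0958]), np.float64(0.007766207439443621)) (array([0.7317, 0.0714, 0.0856]), np.float64(0.003904075334782438))
ctr [0.6841 0.1051 0.11  ]
shift [0.0097 0.0119 0.2121] turn None
bottle (array([0.7712, 0.2207, 0.1984]), np.float64(0.0018593248383692695))
bottle rel tool [-0.0104  0.1443 -0.1184]
edge rel [-0.0452 -0.0379  0.023 ]
edge rel [ 0.0004 -0.0515  0.023 ]
edge rel [ 0.0221 -0.0551  0.023 ]
```

Emit:
step_arm --pt "0.5 0.004 0.006 0.01 0" --pt "0.5 0.007 0.0118 0.03 0" --pt "0.5 0.007 0.0118 0.06 0" --pt "0.5 0.007 0.0118 0.09 0" --pt "0.5 0.007 0.0118 0.12 0" --pt "0.5 0.007 0.0118 0.145 0" --pt "0.5 0.007 0.0118 0.16 0" --pt "0.5 0.007 0.0118 0.165 0" --pt "0.5 0.007 0.0118 0.165 0" --pt "0.5 0.007 0.0118 0.165 0"

```text
t: 37.52
tool_pos: [0.6869, 0.1044, 0.1291]
eef_rot: [0.889, 3.012, 0.002]
wrist_force: [-0.2, 0.5, 0.2]
width: 0.497
grasp_force: 0.0
```

```bash
python3 - <<'E'
from h import *
a=np.array; wsnap("w13"); V,im=wload("w13"); go((.6865,.1037,.083),147.1)
h=cv2.cvtColor(im,cv2.COLOR_RGB2HSV)
m=cv2.inRange(h,(5,90,60),(18,255,255)); n,l,s,c=cv2.connectedComponentsWithStats(m)
for i in range(1,n):
    if s[i][4]>400: print(c[i],s[i],onz(V,(s[i][0]+s[i][2]/2,s[i][1]+s[i][3]/2),.11))
E
```

```text
t 37.5167 tcp [0.6869 0.1044 0.1291] xang 147.1170172232084 F [-0.2201  0.5006  0.2024] w 0.49686085944465475 g 0.0
shift [ 0.0004 -0.0012  0.0469] turn 0.0
[112.4885 167.7061] [    0     0   212   261 22752] [0.5909 0.0672 0.11  ]
[452.6271  49.3813] [ 398    0  111  104 1786] [0.6562 0.2404 0.11  ]
[261.3182 217.4833] [ 215  134   92  144 6811] [0.6726 0.114  0.11  ]
[356.8886 237.1614] [331 224  45  24 700] [0.7186 0.1501 0.11  ]
[258.6947 322.6105] [ 195  306  126   34 3872] [0.7396 0.0685 0.11  ]
[ 40.6672 335.3484] [ 25 321  30  27 577] [ 0.6689 -0.057   0.11  ]
```

Emit:
step_arm --pt "0.5 0 -0.0005 0.01 0" --pt "0.5 0 -0.0005 0.02 0" --pt "0.5 0 -0.0005 0.03 0" --pt "0.5 0 -0.0005 0.038 0" --pt "0.5 0 -0.0005 0.043 0" --pt "0.5 0 -0.0005 0.046 0" --pt "0.5 0 -0.0005 0.046 0" --pt "0.4 0 -0.0005 0.046 0" --pt "0.3 0 -0.0005 0.046 0" --pt "0.2 0 -0.0005 0.046 0" --force 45

```text
t: 38.4
tool_pos: [0.6864, 0.1034, 0.0826]
eef_rot: [0.889, 3.012, 0.001]
wrist_force: [-0.7, -0.4, 0.1]
width: 0.33
grasp_force: 0.0
```

Emit:
step_arm --pt "0.2 0 0 0 0" --pt "0.2 0 0 0 0" --pt "0.2 0 0 0 0" --pt "0.2 0 0 0 0" --pt "0.2 0 0 0 0" --pt "0.2 0 0 -0.01 0" --pt "0.2 0 0 -0.03 0" --pt "0.2 0 0 -0.06 0" --pt "0.2 0 0 -0.09 0" --pt "0.2 0 0 -0.11 0"

```text
t: 39.23
tool_pos: [0.6864, 0.1036, 0.195]
eef_rot: [0.889, 3.012, 0.002]
wrist_force: [1.4, 1.0, -1.8]
width: 0.302
grasp_force: 45.0
```

```bash
python3 - <<'E'
from h import *
s=sensors.state(); print(s["width"],s["grasp_force"],s["wrist_force"],s["tool_pos"])
V,im=wload("w12"); B0=np.array([.557,-.04,1.248])
a=np.array
O=lambda l:[(c,a(uv)/S,a(x)) for c,uv,x in l]
W5,_=wload("w5");W6,_=wload("w6")
ob=[(V,(268,10),(.104,.102,.087)),(V,(352,296),(.104,-.102,.087)),(V,(374,312),(.12,-.118,.087)),(V,(78,384),(-.12,-.118,.087)),
(W6,(348,3),(.12,-.118,.087)),(W6,(320,372),(.12,.118,.087)),(W6,(344,352),(.104,.102,.087)),(W6,(795,22),(-.12,-.118,.087)),
(W5,(270,311),(-.12,.118,.087)),(W5,(545,311),(-.12,-.118,.087)),(W5,(273,18),(.104,.102,.087)),(W5,(549,20),(.104,-.102,.087))]
B,r=bfit(O(ob),0,B0); print(B,r)
for l in((.088,.046),(.088,-.046)): p=wor(B,l); print(p); go((*p,.22),np.degrees(B[2])+90)
E
```

```text
0.3015356904836246 44.99131679534912 [ 1.4073  0.9762 -1.8282] [0.6864 0.1036 0.195 ]
[ 0.5597 -0.0346  1.2429] [ 8.7895  7.7176  5.3866  3.377  29.0154  3.6384  2.4959  3.4405  1.766
  1.0274  4.7982  1.3762]
[0.5445 0.0635]
shift [ 0.0973 -0.1107 -0.0252] turn -14.1
[0.6316 0.0339]
shift [ 0.0081 -0.0883 -0.0251] turn -14.1
```

```bash
python3 - <<'E'
from h import *
V,im=wload("w12"); B0=np.array([.557,-.04,1.248]); a=np.array
O=lambda l:[(c,a(uv)/S,a(x)) for c,uv,x in l]
W5,_=wload("w5");W6,_=wload("w6"); T=cam("top")
v=[(V,(374,312),(.12,-.118,.087)),(V,(78,384),(-.12,-.118,.087)),(V,(268,10),(.104,.102,.087)),(V,(352,296),(.104,-.102,.087))]
w6=[(W6,(320,372),(.12,.118,.087)),(W6,(344,352),(.104,.102,.087)),(W6,(797,22),(-.12,-.118,.087)),(W6,(681,384),(-.12,.102,.081))]
w5=[(W5,(270,311),(-.12,.118,.087)),(W5,(545,311),(-.12,-.118,.087)),(W5,(273,18),(.104,.102,.087)),(W5,(549,20),(.104,-.102,.087))]
t=[(T,(345,232),(.12,-.118,.087)),(T,(466,272),(-.12,-.118,.087)),(T,(425,390),(-.12,.118,.087)),(T,(302,347),(.12,.118,.087))]
for o in(v,w6,w5,t,v+w6+w5): B,r=bfit(O(o),0,B0); print(B,r)
E
```

```text
[ 0.5594 -0.0273  1.2237] [3.6158 1.7106 3.9387 4.3462]
[ 0.5603 -0.0367  1.2367] [1.8324 0.5416 4.4254 1.2858]
[ 0.5612 -0.0358  1.2405] [0.9286 1.921  2.9657 1.5585]
[ 0.5575 -0.0407  1.2448] [1.3551 0.6901 0.9968 0.8224]
[ 0.5605 -0.035   1.2446] [5.7428 4.1186 8.8048 7.9877 3.0103 1.7843 4.8449 1.1004 1.0899 1.1838
 4.1062 1.4808]
```

Emit:
step_arm --pt "0.2 0.002 -0.003 -0.015 0" --pt "0.2 0.01 -0.015 -0.02 -2" --pt "0.2 0.022 -0.033 -0.02 -4" --pt "0.2 0.036 -0.053 -0.02 -6" --pt "0.2 0.05 -0.074 -0.02 -8" --pt "0.2 0.064 -0.094 -0.02 -10" --pt "0.2 0.076 -0.112 -0.02 -12" --pt "0.2 0.085 -0.125 -0.02 -14.1" --pt "0.2 0.0887 -0.1306 -0.02 -14.1" --pt "0.2 0.0887 -0.1306 -0.02 -14.1"

```text
t: 40.07
tool_pos: [0.5391, 0.0403, 0.2116]
eef_rot: [-0.515, -3.098, 0.003]
wrist_force: [-0.7, 0.4, -1.9]
width: 0.3
grasp_force: 45.0
```

```bash
python3 - <<'E'
from h import *
wsnap("w14"); B=np.array([.5592,-.038,1.243]); go((*wor(B,(.07,.043)),.1585),np.degrees(B[2])+90)
E
```

```text
t 40.0667 tcp [0.5391 0.0403 0.2116] xang 161.10687849374497 F [-0.6906  0.4109 -1.9162] w 0.30019184814709443 g 44.990984201431274
shift [-0.0001  0.0014  0.0535] turn -0.1
```

Emit:
step_arm --pt "0.2 0 0.002 0.01 0" --pt "0.2 0 0.002 0.022 0" --pt "0.2 0 0.002 0.034 0" --pt "0.2 0 0.002 0.042 0" --pt "0.2 0 0.002 0.047 0" --pt "0.2 0 0.002 0.05 0" --pt "0.2 0 0.002 0.052 0" --pt "0.2 0 0.002 0.053 0" --pt "0.2 0 0.002 0.053 0" --pt "0.2 0 0.002 0.053 0"

```text
t: 40.95
tool_pos: [0.5416, 0.0437, 0.1594]
eef_rot: [0.513, 3.099, 0.0]
wrist_force: [-0.5, -0.1, -1.4]
width: 0.302
grasp_force: 45.0
```

Emit:
step_arm --pt "0.2 0 -0.003 0 0" --pt "0.2 0 -0.008 0 0" --pt "0.2 0 -0.015 0 0" --pt "0.2 0 -0.022 0 0" --pt "0.2 0 -0.029 0 0" --pt "0.2 0 -0.036 0 0" --pt "0.2 0 -0.043 0 0" --pt "0.2 0 -0.05 0 0" --pt "0.2 0 -0.057 0 0" --pt "0.2 0 -0.064 0 0"

```text
t: 41.78
tool_pos: [0.5204, -0.0178, 0.159]
eef_rot: [0.513, 3.099, -0.0]
wrist_force: [-0.1, -0.3, -1.8]
width: 0.302
grasp_force: 45.0
```

```bash
python3 - <<'E'
from h import *
wsnap("w15"); B=np.array([.5592,-.038,1.243]); s=sensors.state(); print(loc(B,s["tool_pos"]),s["wrist_torque"]); go((*wor(B,(-.06,.043)),.1585),np.degrees(B[2])+90)
E
```

```text
t 41.7833 tcp [ 0.5204 -0.0178  0.159 ] xang 161.19875852208543 F [-0.1389 -0.2671 -1.8168] w 0.3023786393603863 g 44.991445541381836
[0.0049 0.0431] [-0.0032 -0.1012  0.0074]
shift [-0.0002 -0.0649  0.0003] turn -0.1
```

Emit:
step_arm --pt "0.2 0 -0.006 0 0" --pt "0.2 0 -0.012 0 0" --pt "0.2 0 -0.018 0 0" --pt "0.2 0 -0.024 0 0" --pt "0.2 0 -0.03 0 0" --pt "0.2 0 -0.036 0 0" --pt "0.2 0 -0.042 0 0" --pt "0.2 0 -0.048 0 0" --pt "0.2 0 -0.054 0 0" --pt "0.2 0 -0.06 0 0"

```text
t: 42.67
tool_pos: [0.5012, -0.0744, 0.159]
eef_rot: [0.513, 3.099, -0.0]
wrist_force: [0.9, -0.1, -2.5]
width: 0.302
grasp_force: 45.0
```

Emit:
step_arm --pt "0.2 0 -0.005 0 0" --pt "0.2 0 -0.01 0 0" --pt "0.2 0 -0.015 0 0" --pt "0.2 0 -0.02 0 0" --pt "0.2 0 -0.025 0 0" --pt "0.2 0 -0.03 0 0" --pt "0.2 0 -0.035 0 0" --pt "0.2 0 -0.04 0 0" --pt "0.2 0 -0.045 0 0" --pt "0.2 0 -0.05 0 0"

```text
t: 43.5
tool_pos: [0.4851, -0.1216, 0.159]
eef_rot: [-0.513, -3.099, 0.0]
wrist_force: [-0.2, -0.3, -1.1]
width: 0.304
grasp_force: 45.0
```

Emit:
step_arm --pt "0.2 0 -0.005 0 0" --pt "0.2 0 -0.01 0 0" --pt "0.2 0 -0.015 0 0" --pt "0.2 0 -0.02 0 0" --pt "0.2 0 -0.025 0 0" --pt "0.2 0 -0.027 0 0" --pt "0.2 0 -0.027 0 0" --pt "0.2 0 -0.027 0 0" --pt "0.2 0 -0.027 0 0" --pt "0.2 0 -0.027 0 0"

```text
t: 44.33
tool_pos: [0.4767, -0.1463, 0.1591]
eef_rot: [0.512, 3.099, 0.0]
wrist_force: [0.0, 0.2, -1.0]
width: 0.302
grasp_force: 45.0
```

```bash
python3 - <<'E'
from h import *
wsnap("w16"); B=np.array([.5592,-.038,1.243]); s=sensors.state(); print(loc(B,s["tool_pos"]))
t=vision.snapshot("top"); np.save("pics/top4.npy",t); w=np.load("pics/w16.npz")["im"]
c=cv2.resize(t[110:280,170:340,::-1],(400,400),interpolation=cv2.INTER_CUBIC); d=cv2.resize(w[:,:,::-1],(400,300)); cv2.imwrite("pics/m1.png",np.hstack([c,np.vstack([d,np.zeros((100,400,3),np.uint8)])]))
E
```

```text
t 44.3333 tcp [ 0.4767 -0.1463  0.1591] xang 161.24275443948318 F [ 0.0339  0.1634 -0.9875] w 0.3017100811140884 g 44.991137981414795
[-0.1291  0.0432]
```

View pics/m1.png

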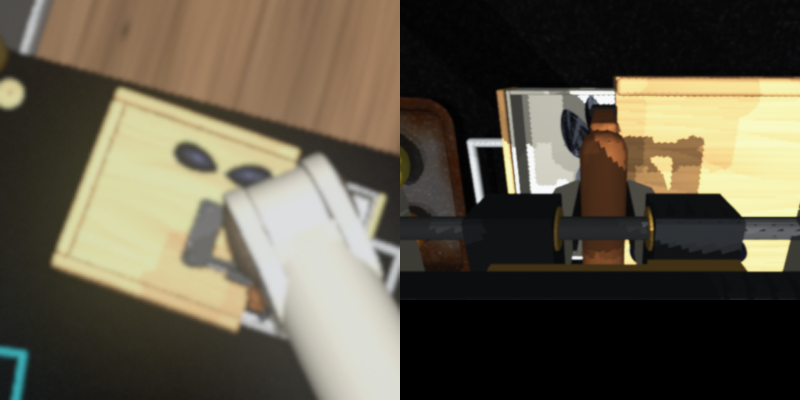

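The near-side shells have dropped into the tray and the far pair are still on the board. Second pass along the far side.

Emit:
step_arm --pt "0.2 0 0 -0.015 0" --pt "0.2 0 0 -0.035 0" --pt "0.2 -0.004 0.01 -0.05 0" --pt "0.2 -0.014 0.035 -0.05 0" --pt "0.2 -0.026 0.065 -0.05 0" --pt "0.2 -0.04 0.097 -0.05 0" --pt "0.2 -0.054 0.129 -0.05 0" --pt "0.2 -0.068 0.16 -0.05 0" --pt "0.2 -0.08 0.185 -0.05 0" --pt "0.2 -0.086 0.199 -0.05 0"

```text
t: 45.27
tool_pos: [0.624, 0.0182, 0.2107]
eef_rot: [0.507, 3.099, 0.005]
wrist_force: [-0.8, -0.8, -1.0]
width: 0.301
grasp_force: 45.0
```

Emit:
step_arm --pt "0.2 0 0 0 0" --pt "0.2 0 0 0 0" --pt "0.2 0 0 0.01 0" --pt "0.2 0 0 0.022 0" --pt "0.2 0 0 0.034 0" --pt "0.2 0 0 0.042 0" --pt "0.2 0 0 0.047 0" --pt "0.2 0 0 0.0495 0" --pt "0.2 0 0 0.0495 0" --pt "0.2 0 0 0.0495 0"

```text
t: 46.1
tool_pos: [0.6222, 0.0141, 0.1597]
eef_rot: [0.513, 3.099, 0.001]
wrist_force: [0.3, 0.3, -1.4]
width: 0.302
grasp_force: 45.0
```

```bash
python3 - <<'E'
from h import *
wsnap("w17"); B=np.array([.5592,-.038,1.243]); s=sensors.state(); print(loc(B,s["tool_pos"]),s["qpos"]); go((*wor(B,(.07,-.043)),.159),np.degrees(B[2])+90)
E
```

```text
t 46.1 tcp [0.6222 0.0141 0.1597] xang 161.21028687227218 F [ 0.3432  0.3191 -1.3683] w 0.3023492776008942 g 44.991247057914734
[ 0.0698 -0.043 ] [ 0.6994  0.8069 -1.167   1.6689  0.7881  1.2123  0.5863]
shift [0.     0.0002 0.001 ] turn -0.0
```

Emit:
step_arm --pt "0.2 0 -0.003 0.0005 0" --pt "0.2 0 -0.008 0.0005 0" --pt "0.2 0 -0.015 0.0005 0" --pt "0.2 0 -0.022 0.0005 0" --pt "0.2 0 -0.029 0.0005 0" --pt "0.2 0 -0.036 0.0005 0" --pt "0.2 0 -0.043 0.0005 0" --pt "0.2 0 -0.05 0.0005 0" --pt "0.2 0 -0.057 0.0005 0" --pt "0.2 0 -0.064 0.0005 0"

```text
t: 46.98
tool_pos: [0.6012, -0.0474, 0.159]
eef_rot: [0.513, 3.099, -0.0]
wrist_force: [1.6, 0.8, -0.8]
width: 0.303
grasp_force: 45.0
```

Emit:
step_arm --pt "0.2 0 -0.006 0 0" --pt "0.2 0 -0.012 0 0" --pt "0.2 0 -0.018 0 0" --pt "0.2 0 -0.024 0 0" --pt "0.2 0 -0.03 0 0" --pt "0.2 0 -0.036 0 0" --pt "0.2 0 -0.042 0 0" --pt "0.2 0 -0.048 0 0" --pt "0.2 0 -0.054 0 0" --pt "0.2 0 -0.06 0 0"

```text
t: 47.82
tool_pos: [0.5819, -0.1039, 0.159]
eef_rot: [0.513, 3.099, -0.0]
wrist_force: [0.2, 0.4, -1.9]
width: 0.305
grasp_force: 45.0
```

Emit:
step_arm --pt "0.2 0 -0.005 0 0" --pt "0.2 0 -0.01 0 0" --pt "0.2 0 -0.015 0 0" --pt "0.2 0 -0.02 0 0" --pt "0.2 0 -0.025 0 0" --pt "0.2 0 -0.03 0 0" --pt "0.2 0 -0.035 0 0" --pt "0.2 0 -0.04 0 0" --pt "0.2 0 -0.045 0 0" --pt "0.2 0 -0.05 0 0"

```text
t: 48.65
tool_pos: [0.5658, -0.1511, 0.159]
eef_rot: [-0.513, -3.099, -0.0]
wrist_force: [0.5, -0.5, -1.1]
width: 0.302
grasp_force: 45.0
```

Emit:
step_arm --pt "0.2 0 -0.005 0 0" --pt "0.2 0 -0.01 0 0" --pt "0.2 0 -0.015 0 0" --pt "0.2 0 -0.02 0 0" --pt "0.2 0 -0.025 0 0" --pt "0.2 0 -0.027 0 0" --pt "0.2 0 -0.027 0 0" --pt "0.2 0 -0.027 0 0" --pt "0.2 0 -0.027 0 0" --pt "0.2 0 -0.027 0 0"

```text
t: 49.48
tool_pos: [0.5575, -0.1759, 0.1591]
eef_rot: [0.512, 3.099, 0.0]
wrist_force: [0.4, 0.5, -2.3]
width: 0.301
grasp_force: 45.0
```

```bash
python3 - <<'E'
from h import *
wsnap("w18"); B=np.array([.5592,-.038,1.243]); s=sensors.state(); print(loc(B,s["tool_pos"]))
E
```

```text
t 49.4833 tcp [ 0.5575 -0.1759  0.1591] xang 161.24664597008714 F [ 0.3689  0.471  -2.2672] w 0.3005887314004407 g 44.991105794906616
[-0.1311 -0.0428]
```

Third pass down the middle, to catch anything left between the first two.

Emit:
step_arm --pt "0.2 0 0 -0.015 0" --pt "0.2 0 0 -0.035 0" --pt "0.2 0.002 0.01 -0.05 0" --pt "0.2 0.007 0.035 -0.05 0" --pt "0.2 0.014 0.065 -0.05 0" --pt "0.2 0.021 0.098 -0.05 0" --pt "0.2 0.028 0.131 -0.05 0" --pt "0.2 0.035 0.163 -0.05 0" --pt "0.2 0.04 0.188 -0.05 0" --pt "0.2 0.043 0.201 -0.05 0"

```text
t: 50.37
tool_pos: [0.5813, 0.0341, 0.2112]
eef_rot: [0.503, 3.099, 0.004]
wrist_force: [-0.3, -0.4, -2.5]
width: 0.3
grasp_force: 45.0
```

Emit:
step_arm --pt "0.2 0 0 0 0" --pt "0.2 0 0 0 0" --pt "0.2 0 0 0.01 0" --pt "0.2 0 0 0.022 0" --pt "0.2 0 0 0.034 0" --pt "0.2 0 0 0.042 0" --pt "0.2 0 0 0.047 0" --pt "0.2 0 0 0.05 0" --pt "0.2 0 0 0.05 0" --pt "0.2 0 0 0.05 0"

```text
t: 51.2
tool_pos: [0.5816, 0.028, 0.1591]
eef_rot: [0.513, 3.099, 0.001]
wrist_force: [0.7, 0.4, -1.9]
width: 0.298
grasp_force: 45.0
```

```bash
python3 - <<'E'
from h import *
wsnap("w19"); B=np.array([.5592,-.038,1.243]); s=sensors.state(); print(loc(B,s["tool_pos"]))
V,im=wload("w19"); m=cv2.inRange(im,(0,0,0),(60,60,95)); n,l,st,c=cv2.connectedComponentsWithStats(m)
for i in range(1,n):
    p=loc(B,onz(V,c[i],.08))
    if st[i][4]>60 and abs(p[0])<.3 and abs(p[1])<.12: print(c[i],st[i],p)
E
```

```text
t 51.2 tcp [0.5816 0.028  0.1591] xang 161.21245607243242 F [ 0.665   0.366  -1.8737] w 0.2981405431834231 g 44.99117195606232
[ 0.0698 -0.0001]
[310.3113 213.19  ] [     0      0    512    384 102064] [ 0.1088 -0.0099]
[260.5468 145.1193] [245 135  32  22 662] [0.07   0.0433]
[ 11.2868 197.7843] [  0 181  24  41 408] [-0.1212  0.0028]
[  2.6069 259.1241] [  0 245   8  27 145] [-0.1401 -0.0497]
```

Emit:
step_arm --pt "0.2 0 -0.004 0 0" --pt "0.2 0 -0.012 0 0" --pt "0.2 0 -0.022 0 0" --pt "0.2 0 -0.032 0 0" --pt "0.2 0 -0.042 0 0" --pt "0.2 0 -0.052 0 0" --pt "0.2 0 -0.06 0 0" --pt "0.2 0 -0.068 0 0" --pt "0.2 0 -0.076 0 0" --pt "0.2 0 -0.084 0 0"

```text
t: 52.08
tool_pos: [0.554, -0.0524, 0.1591]
eef_rot: [0.513, 3.099, 0.0]
wrist_force: [0.6, 0.5, -1.6]
width: 0.3
grasp_force: 45.0
```

Emit:
step_arm --pt "0.2 0 -0.007 0 0" --pt "0.2 0 -0.014 0 0" --pt "0.2 0 -0.021 0 0" --pt "0.2 0 -0.028 0 0" --pt "0.2 0 -0.035 0 0" --pt "0.2 0 -0.042 0 0" --pt "0.2 0 -0.049 0 0" --pt "0.2 0 -0.055 0 0" --pt "0.2 0 -0.061 0 0" --pt "0.2 0 -0.067 0 0"

```text
t: 52.92
tool_pos: [0.5326, -0.1156, 0.1591]
eef_rot: [0.513, 3.099, 0.0]
wrist_force: [0.3, 0.5, -1.4]
width: 0.302
grasp_force: 45.0
```

Emit:
step_arm --pt "0.2 0 -0.005 0 0" --pt "0.2 0 -0.01 0 0" --pt "0.2 0 -0.015 0 0" --pt "0.2 0 -0.02 0 0" --pt "0.2 0 -0.025 0 0" --pt "0.2 0 -0.03 0 0" --pt "0.2 0 -0.035 0 0" --pt "0.2 0 -0.04 0 0" --pt "0.2 0 -0.045 0 0" --pt "0.2 0 -0.05 0 0"

```text
t: 53.75
tool_pos: [0.5165, -0.1629, 0.159]
eef_rot: [0.513, 3.099, 0.0]
wrist_force: [-0.2, 0.3, -2.1]
width: 0.302
grasp_force: 45.0
```

Emit:
step_arm --pt "0.2 0 0 0 0" --pt "0.2 0 0 -0.015 0" --pt "0.2 0 0 -0.035 0" --pt "0.2 0 0.01 -0.05 0" --pt "0.2 0 0.03 -0.05 0" --pt "0.2 0 0.06 -0.05 0" --pt "0.2 0 0.09 -0.05 0" --pt "0.2 0 0.12 -0.05 0" --pt "0.2 0 0.14 -0.05 0" --pt "0.2 0 0.15 -0.05 0"

```text
t: 54.58
tool_pos: [0.5658, -0.015, 0.211]
eef_rot: [0.504, 3.098, 0.004]
wrist_force: [0.0, 1.3, -1.2]
width: 0.302
grasp_force: 45.0
```

```bash
python3 - <<'E'
from h import *
wsnap("w20"); B=np.array([.5592,-.038,1.243]); s=sensors.state(); print(loc(B,s["tool_pos"]))
w=np.load("pics/w20.npz")["im"]; t=vision.snapshot("top"); c=vision.snapshot("scene"); np.save("pics/top5.npy",t)
f=lambda i,s: cv2.resize(i[:,:,::-1],s,interpolation=cv2.INTER_CUBIC)
cv2.imwrite("pics/m2.png",np.vstack([np.hstack([f(t[110:280,170:397],(400,300)),f(c[110:290,180:420],(400,300))]),np.hstack([f(w,(400,300)),np.zeros((300,400,3),np.uint8)])]))
E
```

```text
t 54.5833 tcp [ 0.5658 -0.015   0.211 ] xang 161.5308241188315 F [ 0.0211  1.2734 -1.2083] w 0.30230264033790855 g 44.99133110046387
[0.0244 0.0012]
```

Emit:
step_arm --pt "0.2 0 0.01 0 0" --pt "0.2 0 0.02 0.01 0" --pt "0.2 0 0.02 0.022 0" --pt "0.2 0 0.02 0.034 0" --pt "0.2 0 0.02 0.042 0" --pt "0.2 0 0.02 0.047 0" --pt "0.2 0 0.02 0.05 0" --pt "0.2 0 0.02 0.05 0" --pt "0.2 0 0.02 0.0505 0" --pt "0.2 0 0.02 0.051 0"

```text
t: 55.57
tool_pos: [0.5718, -0.0015, 0.1584]
eef_rot: [0.513, 3.099, 0.0]
wrist_force: [-0.6, 0.5, -2.4]
width: 0.302
grasp_force: 45.0
```

Emit:
step_arm --pt "0.2 0 0 0.0003 0" --pt "0.2 0 0 0.0006 0" --pt "0.2 0 0 0.0008 0" --pt "0.2 0 0 0.001 0" --pt "0.2 0 0 0.001 0" --pt "0.2 0 0 0.001 0" --pt "0.2 0 0 0.001 0" --pt "0.2 0 0 0.001 0" --pt "0.2 0 0 0.001 0" --pt "0.2 0 0 0.001 0"

```text
t: 56.4
tool_pos: [0.5716, -0.0014, 0.1575]
eef_rot: [0.513, 3.099, -0.0]
wrist_force: [-1.4, -0.4, 4.8]
width: 0.302
grasp_force: 45.0
```

Emit:
step_arm --pt "0.35 0 0 0 0" --pt "0.4 0 0 0 0" --pt "0.5 0 0 0 0" --pt "0.5 0 0 0 0" --pt "0.5 0 0 -0.005 0" --pt "0.5 0 0 -0.02 0" --pt "0.5 0 0 -0.045 0" --pt "0.5 0 0 -0.08 0" --pt "0.5 0 0 -0.11 0" --pt "0.5 0 0 -0.14 0"

```text
t: 57.23
tool_pos: [0.5714, -0.0009, 0.3]
eef_rot: [0.511, 3.099, 0.001]
wrist_force: [1.5, 0.2, -0.9]
width: 0.497
grasp_force: 0.0
```

```bash
python3 - <<'E'
from h import *
B=np.array([.5592,-.038,1.243]); bar=wor(B,(-.282,0)); print("bar out",bar)
p=wor(B,(-.31,0)); print(p); go((*p,.30),np.degrees(B[2])); print(sensors.state()["qpos"])
E
```

```text
bar out [ 0.4684 -0.305 ]
[ 0.4594 -0.3315]
shift [-0.0002 -0.349  -0.0003] turn 90.0
[ 0.8793  0.6055 -1.339   1.6504  0.6005  1.3727  0.6986]
```

Emit:
step_arm --pt "0 0 -0.012 0 7" --pt "0 0 -0.035 0 14" --pt "0 0 -0.065 0 21" --pt "0 0 -0.098 0 28" --pt "0 0 -0.131 0 35" --pt "0 0 -0.164 0 42" --pt "0 0 -0.197 0 49" --pt "0 0 -0.23 0 56" --pt "0 0 -0.26 0 63" --pt "0 0 -0.282 0 70"

```text
t: 58.07
tool_pos: [0.4795, -0.2714, 0.2983]
eef_rot: [2.206, 2.234, -0.001]
wrist_force: [0.3, -1.2, 0.2]
width: 0.006
grasp_force: 0.0
```

```bash
python3 - <<'E'
from h import *
go((.4771,-.2797,.30),71.5); print(sensors.state()["qpos"])
E
```

```text
shift [-0.0082 -0.0025 -0.0017] turn 19.2
[ 1.3233  0.4224 -1.1123  1.7034  0.3971  1.2649  0.1359]
```

Emit:
step_arm --pt "0 -0.004 -0.001 0 6" --pt "0 -0.006 -0.0015 0 12" --pt "0 -0.006 -0.0015 0 17" --pt "0 -0.006 -0.0015 0 19.2" --pt "0 -0.006 -0.0015 0 19.2" --pt "0 -0.006 -0.0015 0 19.2" --pt "0 -0.006 -0.0015 0 19.2" --pt "0 -0.006 -0.0015 0 19.2" --pt "0 -0.006 -0.0015 0 19.2" --pt "0 -0.006 -0.0015 0 19.2"

```text
t: 58.9
tool_pos: [0.4792, -0.2744, 0.297]
eef_rot: [-2.541, -1.847, -0.0]
wrist_force: [-0.4, 0.5, 0.5]
width: 0.005
grasp_force: 0.0
```

```bash
python3 - <<'E'
from h import *
wsnap("w21"); go((.4771,-.2797,.06),71.5)
w=np.load("pics/w21.npz")["im"]; t=vision.snapshot("top"); c=vision.snapshot("scene"); np.save("pics/top5.npy",t)
f=lambda i,s: cv2.resize(i[:,:,::-1],s,interpolation=cv2.INTER_CUBIC)
cv2.imwrite("pics/m2.png",np.vstack([np.hstack([f(t[110:290,140:380],(400,300)),f(c[110:290,130:370],(400,300))]),f(w[:192],(800,300))]))
E
```

```text
t 58.9 tcp [ 0.4792 -0.2744  0.297 ] xang 72.03941077972475 F [-0.3842  0.4979  0.5418] w 0.004808240433640467 g 0.0
shift [-0.0057 -0.0003  0.237 ] turn 0.5
```

View pics/m2.png

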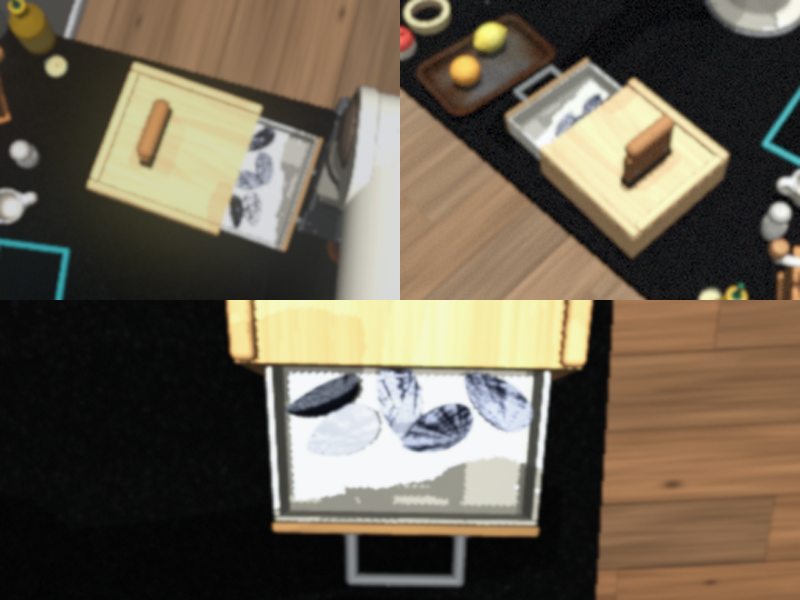

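The board is clear with the scraper upright on it, all five shells lie in the tray, and both fruits are in the baking tray. In the wrist image the pull's bar is at (405,278) and the tray front's lower edge at row ~234.

```bash
python3 - <<'E'
from h import *
a=np.array; V,_=wload("w21"); l=onz(V,a((405,279))/S,.038); f=onz(V,a((405,231))/S,.05); B=a([.5592,-.038,1.243])
print(l,f,loc(B,l),loc(B,f)); c=l[:2]+.022*a([.322,.947]); print(c); go((*c,.025),71.2)
E
```

```text
[ 0.4682 -0.3019  0.038 ] [ 0.4815 -0.2612  0.05  ] [-0.2791  0.0012] [-0.2363  0.0017]
[ 0.4753 -0.281 ]
shift [-0.0075 -0.0016  0.272 ] turn 0.8
```

Emit:
step_arm --pt "0 -0.003 -0.001 0.015 0.7" --pt "0 -0.0065 -0.001 0.04 0.7" --pt "0 -0.0065 -0.001 0.075 0.7" --pt "0 -0.0065 -0.001 0.11 0.7" --pt "0 -0.0065 -0.001 0.145 0.7" --pt "0 -0.0065 -0.001 0.175 0.7" --pt "0 -0.0065 -0.001 0.195 0.7" --pt "0 -0.0065 -0.001 0.205 0.7" --pt "0 -0.0065 -0.001 0.205 0.7" --pt "0 -0.0065 -0.001 0.205 0.7"

```text
t: 59.88
tool_pos: [0.4767, -0.2802, 0.0924]
eef_rot: [-2.552, -1.832, -0.001]
wrist_force: [1.0, 0.0, -0.0]
width: 0.003
grasp_force: 0.0
```

```bash
python3 -c "
from h import *
go((.4762,-.2804,.0245),71.2)"
```

```text
shift [-0.0004 -0.0005  0.0679] turn 0.1
```

Emit:
step_arm --pt "0 0 0 0.01 0" --pt "0 0 0 0.022 0" --pt "0 0 0 0.034 0" --pt "0 0 0 0.046 0" --pt "0 0 0 0.056 0" --pt "0 0 0 0.063 0" --pt "0 0 0 0.067 0" --pt "0 0 0 0.067 0" --pt "0 0 0 0.067 0" --pt "0 0 0 0.067 0"

```text
t: 60.72
tool_pos: [0.4767, -0.2804, 0.0254]
eef_rot: [2.552, 1.831, 0.001]
wrist_force: [-0.3, -0.3, -0.1]
width: 0.003
grasp_force: 0.0
```

Emit:
step_arm --pt "0 0.002 0 0 0" --pt "0 0.005 0 0 0" --pt "0 0.009 0 0 0" --pt "0 0.013 0 0 0" --pt "0 0.018 0 0 0" --pt "0 0.023 0 0 0" --pt "0 0.028 0 0 0" --pt "0 0.033 0 0 0" --pt "0 0.038 0 0 0" --pt "0 0.043 0 0 0"

```text
t: 61.55
tool_pos: [0.4905, -0.2392, 0.0251]
eef_rot: [2.552, 1.831, 0.001]
wrist_force: [0.2, -2.0, 1.3]
width: 0.004
grasp_force: 1.2
```

Emit:
step_arm --pt "0 0.005 0 0 0" --pt "0 0.01 0 0 0" --pt "0 0.015 0 0 0" --pt "0 0.02 0 0 0" --pt "0 0.025 0 0 0" --pt "0 0.03 0 0 0" --pt "0 0.035 0 0 0" --pt "0 0.04 0 0 0" --pt "0 0.045 0 0 0" --pt "0 0.05 0 0 0"

```text
t: 62.38
tool_pos: [0.5061, -0.1918, 0.025]
eef_rot: [-2.553, -1.831, 0.0]
wrist_force: [0.9, -2.6, -1.0]
width: 0.005
grasp_force: 1.2
```

Emit:
step_arm --pt "0 0.005 0 0 0" --pt "0 0.01 0 0 0" --pt "0 0.014 0 0 0" --pt "0 0.018 0 0 0" --pt "0 0.021 0 0 0" --pt "0 0.024 0 0 0" --pt "0 0.026 0 0 0" --pt "0 0.028 0 0 0" --pt "0 0.029 0 0 0" --pt "0 0.03 0 0 0"

```text
t: 63.22
tool_pos: [0.5153, -0.1645, 0.025]
eef_rot: [2.553, 1.831, -0.002]
wrist_force: [-1.7, -4.9, 1.8]
width: 0.005
grasp_force: 2.7
```

Emit:
step_arm --pt "0 0.001 0 0 0" --pt "0 0.002 0 0 0" --pt "0 0.003 0 0 0" --pt "0 0.004 0 0 0" --pt "0 0.005 0 0 0" --pt "0 0.006 0 0 0" --pt "0 0.007 0 0 0" --pt "0 0.007 0 0 0" --pt "0 0.007 0 0 0" --pt "0 0.007 0 0 0"

```text
t: 64.05
tool_pos: [0.5152, -0.1645, 0.0251]
eef_rot: [2.554, 1.822, -0.015]
wrist_force: [-6.2, -15.2, 7.1]
width: 0.007
grasp_force: 8.4
```

Emit:
step_arm --pt "0 -0.006 0 0 0" --pt "0 -0.012 0 0 0" --pt "0 -0.015 0 0 0" --pt "0 -0.015 0 0 0" --pt "0 -0.015 0 -0.01 0" --pt "0 -0.015 0 -0.03 0" --pt "0 -0.015 0 -0.065 0" --pt "0 -0.015 0 -0.1 0" --pt "0 -0.015 0 -0.14 0" --pt "0 -0.015 0 -0.18 0"

```text
t: 64.88
tool_pos: [0.5128, -0.1696, 0.207]
eef_rot: [-2.549, -1.834, -0.001]
wrist_force: [1.0, -1.4, 0.2]
width: 0.004
grasp_force: 0.0
```

Emit:
step_arm --pt "0 -0.01 0 -0.03 0" --pt "0 -0.03 0 -0.06 0" --pt "0 -0.06 0 -0.09 0" --pt "0 -0.095 0 -0.11 0" --pt "0 -0.13 0 -0.12 0" --pt "0 -0.165 0 -0.12 0" --pt "0 -0.2 0 -0.12 0" --pt "0 -0.23 0 -0.12 0" --pt "0 -0.25 0 -0.12 0" --pt "0 -0.255 0 -0.12 0"

```text
t: 65.72
tool_pos: [0.4293, -0.4166, 0.3248]
eef_rot: [-2.557, -1.825, 0.001]
wrist_force: [0.6, -0.5, -0.1]
width: 0.005
grasp_force: 0.0
```

```bash
python3 - <<'E'
from h import *
s=sensors.state(); print(s["t"],s["tool_pos"],s["wrist_force"])
t0=np.load("pics/top0.npy"); t=vision.snapshot("top"); c0=np.load("pics/scene0.npy"); c=vision.snapshot("scene")
g=lambda i:cv2.GaussianBlur(cv2.cvtColor(i,cv2.COLOR_RGB2GRAY),(0,0),1).astype(np.float32)
# handle patch shift, top and scene; salt and mug check; board as reference
def sh(a,b,x0,x1,y0,y1,n):
    tm=g(a)[y0:y1,x0:x1]; r=cv2.matchTemplate(g(b)[y0-8:y1+8,x0-8:x1+8],tm,cv2.TM_CCOEFF_NORMED); _,v,_,p=cv2.minMaxLoc(r); print(n,"shift px",(p[0]-8,p[1]-8),"score",round(v,3))
sh(t0,t,288,308,195,238,"handle top"); sh(t0,t,200,285,225,250,"board near edge top"); sh(t0,t,140,165,190,215,"salt top"); sh(t0,t,130,163,222,246,"mug top")
sh(c0,c,219,250,167,195,"handle scene"); sh(c0,c,345,368,228,258,"salt scene"); sh(c0,c,353,390,208,236,"mug scene")
for ce,st in blobs(t,(12,140,90),(33,255,255),80):
    X=onz(cam("top"),ce,.03); 
    if X[1]<-.3: print("fruit/mill",ce,st[4],X[:2])
m=cv2.inRange(t,(0,0,0),(70,70,90)); print("dark px on board top", [int((m[y0:y1,x0:x1]>0).sum()) for (x0,x1,y0,y1) in((230,275,185,235),)], int((cv2.inRange(t0,(0,0,0),(70,70,90))[185:235,230:275]>0).sum()))
f=lambda i,s: cv2.resize(i[:,:,::-1],s,interpolation=cv2.INTER_CUBIC)
np.save("pics/topF.npy",t)
# line profile along the pull axis, both times
B=np.array([.5592,-.038,1.243]); T=cam("top")
for n,i in(("t0",t0),("tF",t)):
    xs=np.arange(-.19,-.11,.004); pr=[np.mean([g(i)[tuple(np.round(proj(T,(*wor(B,(x,y)),.04))[::-1]).astype(int))] for y in np.linspace(-.03,.03,7)]) for x in xs]; print(n,np.round(pr).astype(int))
E
```

```text
65.7167 [ 0.4293 -0.4166  0.3248] [ 0.5564 -0.5335 -0.1053]
handle top shift px (-2, 0) score 0.985
board near edge top shift px (-2, -1) score 0.918
salt top shift px (0, 0) score 1.0
mug top shift px (0, 0) score 1.0
handle scene shift px (0, 1) score 0.959
salt scene shift px (0, 0) score 1.0
mug scene shift px (0, 0) score 1.0
fruit/mill [381.7748 218.015 ] 333 [ 0.5098 -0.4435]
fruit/mill [384.7352 251.9563] 389 [ 0.4096 -0.4491]
dark px on board top [0] 0
t0 [ 52  54  71 125 168 190 155  98  72  64  64  65  66  72 103 148 197 218
 224 228]
tF [ 39  40  42  54  81 130 169 149 108  63  50  50  51  51  55  68 111 168
 199 207]
```

```bash
python3 - <<'E'
from h import *
g=lambda i:cv2.GaussianBlur(cv2.cvtColor(i,cv2.COLOR_RGB2GRAY),(0,0),1).astype(np.float32)
t0=np.load("pics/top0.npy")
R={"far lip":(225,290,150,176),"left end":(195,222,150,222),"near lip":(200,270,222,246),"-x end":(272,300,170,245),"handle":(288,308,195,238),"paper/cyan":(125,182,252,330),"tray bake":(335,415,185,285),"teal cup":(72,110,212,246)}
B=np.array([.5592,-.038,1.243]); T=cam("top")
for n in("top1","top2","top3","topF"):
    t=np.load(f"pics/{n}.npy"); print(n)
    for k,(x0,x1,y0,y1) in R.items():
        r=cv2.matchTemplate(g(t)[y0-8:y1+8,x0-8:x1+8],g(t0)[y0:y1,x0:x1],cv2.TM_CCOEFF_NORMED); _,v,_,p=cv2.minMaxLoc(r); print("  ",k,(p[0]-8,p[1]-8),round(v,2),end="")
    print()
    # camera/world drift check
E
```

```text
top1
   far lip (0, 0) 1.0   left end (0, 0) 1.0   near lip (0, 0) 1.0   -x end (0, 0) 1.0   handle (0, 0) 1.0   paper/cyan (0, 0) 1.0   tray bake (0, 0) 1.0   teal cup (0, 0) 1.0
top2
   far lip (0, 0) 1.0   left end (0, 0) 0.99   near lip (0, 0) 1.0   -x end (1, 0) 0.15   handle (8, 8) 0.35   paper/cyan (0, 0) 1.0   tray bake (-2, -2) 0.19   teal cup (0, 0) 1.0
top3
   far lip (0, 0) 0.98   left end (1, -2) 0.99   near lip (0, 0) 1.0   -x end (1, 0) 0.15   handle (8, 8) 0.34   paper/cyan (0, 0) 1.0   tray bake (-1, -2) 0.33   teal cup (0, 0) 1.0
topF
   far lip (-7, -2) 0.91   left end (0, 0) 0.95   near lip (2, 0) 0.85   -x end (-2, -1) 0.9   handle (-2, 0) 0.98   paper/cyan (0, 0) 1.0   tray bake (5, 1) 0.51   teal cup (0, 0) 1.0
```

```bash
python3 -c "
from cell import bot
print(bot.job_done())"
```

```text
the job is handed in; nothing more can be done
None
```

I handed the job in at about 66 s: the mill is out of the way, lemon and mandarin are in the baking tray, all five shells went into the scrap tray, the scraper stands on the cleared board, and the tray is pushed in to its stop (the shells inside and the mill were not looked at again at the end).

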